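# Fetch a clipped vial from under the bench riser with a trigger reacher

### The arm

A 6-joint arm with a two-finger parallel gripper is mounted at the origin on the work surface; the furniture and walls round the work are solid. World frame = base frame: x ahead of the robot, y to its left, z up, the work surface at z = 0. Lengths are in mm, angles in rad, forces in N, time in s.
With the tool pointing down it reaches from about 350 to 975 mm from the base axis. Payload 7.1 kg.
Tool frame: the origin (TCP) lies midway between the tips of the shut fingers; the grasp point (between the pads) lies 19 mm behind it (ctrl.hold_point_z is the distance from the TCP to the grasp point, in mm); x points along the fingers, y is the direction in which the jaws open and shut, and the axes are right-handed (so a half turn about x gives the same grasp; the last joint's range is limited). The gripper opens to 88 mm and grips with 3 to 60 N. Pads are 20 mm wide; open, the fingers measure 115 mm over their backs; the gripper's body (75 mm by 178 mm) begins 61 mm behind the grasp point.
Start: joints at [1.25, 0.423, 1.63, -0, 1.089, -0.019], TCP at [185.743, 596.745, 222.675] pointing down, gripper open.
Joint ranges: [-3, 3], [-0.9, 2.11], [0.09, 2.58], [-1.31, 4.45], [0.11, 2.69], [-2.54, 2.54]. Speed limits (rad/s): [2.39, 2.39, 3.01, 3.14, 3.14, 3.14].

### API

Orientations are given as a rotation vector (axis times angle).
In Python, from workcell import ctrl, get_image, calibration gives the robot as it stands.
- The arm moves only by the tool move_arm, never from a script. Its argument "rows" is a list of rows, each a list of 5 numbers: the shift along the world's x, y, z in mm, then the turn about the world's z in rad, then the closure, from -1 (fully open) to 1 (shut). In form: [[tx, ty, tz, roll, jaw], ...]. A call has 1 to 12 rows; each row is the pose to reach, as a shift and turn from the pose measured when the call began; what a row does not reach only later rows make up. A row lasts 1/8 s, in which the tool goes at most 62.5 mm and 10.7 degrees, less where a joint would pass 70% of its speed; a pose out of reach is approached as far as the arm can. A call with a gripper value outside its range is refused whole. The fingers move at their own pace and stop on an object; the grip force is fixed at half the most. Time passes only in rows, so rows that repeat a pose let the fingers close. It gives the time, the measured TCP pose, the force and the opening at its end, in the units of the state.
- ctrl.get_obs(): the state, without advancing time (a new reading comes with each control period).
- get_image(name): name is "side" or "top" or "wrist"; returns the picture (420x560x3 uint8, blue, green, red); there is no depth.
- calibration(name): a dict with "fx", "fy", "cx", "cy" (pixels), "D" ([k1, k2, p1, p2, k3] as OpenCV has them; the pictures are not rectified), "view" (4x4, takes a point from world to camera coordinates); the wrist camera has in their place "T_tool_cam" (4x4, takes a point from camera to tool coordinates, whose origin is the TCP and whose axes are the tool frame's). Camera axes: x right, y up, looking along -z (the intrinsics and any distortion apply to the point x, -y, -z); pixel columns grow to the right and rows downward; lengths in mm; the calibration is good to about 2 mm. A picture is of the moment at which its call begins: read the wrist's pose just before it. calibration takes no time and is no camera call.
- ctrl.close_job(): hands the job in, once; it reports no verdict.
The state is a dict: "t": time; "qpos": joint angles; "qvel": joint speeds; "joint_torque": joint torques, N m; "ee_pos": TCP position; "orientation": TCP orientation; "ft_force": force on the tool from outside, world axes, zero at the start; "moment": the same for the moment, N m; "width": finger opening in mm.
Only numpy, scipy, OpenCV 4.12 (cv2) and the standard library are available. Lean on these libraries where they do the work, as an engineer would, in place of code of your own. Each camera call takes 0.05 s, during which the arm holds its last target.

### The job

Pick up the reacher, feed its open jaws into the low gap under the clear riser and squeeze its trigger so that the jaws grip the yellow-banded vial in the spring clip at the back. Without letting the squeeze go, pull the vial out of the clip and draw it, upright, completely out from under the riser onto the open worktop in front; then lay the reacher down flat on the worktop and let go so that its jaws spring open. The vial is thin glass, so push and squeeze gently; never touch it with the robot itself, and leave the other two vials where they stand.

Things in the scene. Friction and masses are not known exactly. Their poses are not given: they have to be found in the camera images.
- riser: Low fixed riser of clear acrylic, blue front edge: board 130 mm deep (x) by 300 mm wide (y), 8 mm thick, underside 85 mm above the worktop, on 8 mm thick panels at both y ends; open at front and back. Origin on the worktop under the board's centre; +x points inward from the open front, whose edge is at x = -65 mm.
- vial_mid (a point): Centre (30 mm above its foot) of the vial to fetch: white cap, yellow band, 27 mm diameter (straight to 45 mm), 60 mm tall, about 50 g, standing on the worktop in the clip, 85 mm behind the riser's front edge. Thin glass: it cracks if either jaw squeezes it with over 10 N or it is pressed against the clip with over 7 N. Gripped, it slides upright over the worktop.
- clip: White fixed spring clip under the riser, same axes. Origin on the worktop under the clipped vial's axis. Its 44 mm wide, 50 mm tall back plate stands 1 mm behind the vial. Two spring-wire arms at 21 to 27 mm height pass both sides of the vial (out to y = 21 mm) and curl in round its front, as far as x = -20 mm, 20 mm apart. Pulled straight along -x, the vial snaps free within 15 mm, at 3 to 5 N.
- reacher_grip (a point): Where to take the reacher: mid handle, 26 mm above its underside. It lies flat, 270 mm long, 0.24 kg, balanced within 10 mm of here; +x runs along the shaft to the jaws, +y to the blue trigger. The handle (78 mm long, 4 to 46 mm above the underside) is taken from above, fingers closing along y: fixed black grip (outer face y = -26 mm), blue trigger (outer face +26 mm when free).
- trigger (a joint): Sprung trigger's travel, m: 0 free, 0.014 at its stop. It starts to move at 10 N and needs 13 N after 12 mm, so a grip of 4 to 7 N carries the reacher with open jaws. When a gripper's two fingers close evenly on the handle, the reacher's body shifts along its own +y by half of the trigger's travel.
- reacher_mouth (a point): Face of the 14 mm wide stop plate between the jaws, on the shaft's axis, 175 mm ahead of reacher_grip, 24 mm above the underside. The jaws reach 32 mm further. Each is a pair of rubber prongs 8 mm tall, 12.5 and 35.5 mm above the underside, that pass under and over the clip's arms (16.5 to 31.5 mm is free). Once the stop plate touches the vial, the prongs lie beside it.
- jaw_l (a joint): Travel of the jaw at +y, m; equals the trigger's: 0 open (prong face 25 mm from the shaft's axis), 0.014 closed (11 mm). The jaws meet the vial at about 0.0116. Force of each jaw = (force on the trigger - its spring) / 2; at least 4 N is wanted to pull the vial from the clip.
- jaw_r (a joint): The same for the jaw at -y.
- vial_blue: Bystander: upright vial with a blue band, 28 mm diameter, 62 mm tall, under the riser about 85 mm to one side of the clip. Origin at its foot.
- vial_green: Bystander: upright vial with a green band, 30 mm diameter, 73 mm tall, under the riser about 85 mm to the other side of the clip. Origin at its foot.

How it is judged (in metres and radians):
On the way, in this order (a step that is already met when the one before it is completed fails the run):
1. both jaws squeeze the vial while it is still in the clip under the riser (contact force between each of jaw_l, jaw_r and vial above 1.5 N and x of vial_mid in the frame of riser above 0.01 m), for 0.2 s.
2. the vial, still squeezed by both jaws, is out in front of the riser (contact force between each of jaw_l, jaw_r and vial above 0.5 N and x of vial_mid in the frame of riser below -0.079 m), for 0.2 s.
At the end, for the whole second after the job is handed in: Vial upright (0.15 rad), at rest on the worktop, its centre 14 to 335 mm in front of the riser's front edge; reacher lying flat and still on the worktop, trigger and jaws sprung open (3 to 4 mm); the other two vials within 20 mm of where they stood (x of vial_mid in the frame of riser between -0.4 and -0.079 m and angle between each of vial_mid, reacher_grip's own z axis and vertical below 0.15 rad and height (world z) of vial_mid between 0.02 and 0.04 m and linear speed of each of vial, reacher below 0.02 m/s and height (world z) of reacher_grip between 0.015 and 0.035 m and value of joint trigger below 0.003 m and value of joint each of jaw_l, jaw_r below 0.004 m and distance of each of vial_blue, vial_green from where it was at the start of the episode below 0.02 m); the robot touches nothing.
It fails at once if a jaw squeezes the vial with more than 10 N (contact force between any of jaw_l, jaw_r and vial above 10 N).
It fails at once if the vial is forced against the clip with more than 7 N (contact force between vial and clip above 7 N).
It fails at once if the robot itself touches the vial (contact force between any of the fingers, the arm and vial above 0.3 N).
It fails at once if the vial tips by more than 0.4 rad (angle between vial_mid's own z axis and vertical above 0.4 rad).
It fails at once if another vial is moved more than 20 mm or tipped (distance of any of vial_blue, vial_green from where it was at the start of the episode above 0.02 m or angle between any of vial_blue, vial_green's own z axis and vertical above 0.3 rad).
It also fails if it takes over 53 s, if anything falls off the work surface, if the arm or the gripper's body presses on something with over 40 N, if the wrist force passes 120 N, or if a joint passes its speed limit or range.

## Working session

There is one attempt and no reset: what is moved stays moved. The work goes in short steps, Python scripts to look and compute and a tool call to move; the robot and the scene stay as the last step left them, time stands still between calls to the robot, and variables do not carry over. Pictures are saved under pics/ and viewed, and the job is handed in when it is done.

Besides the shell and the picture viewer there is one more tool, called after "Emit:" as name([rows], argument=value, ...), one row to a line, values as JSON. move_arm: Moves the arm, as the interface text tells. Its arguments: {"type":"object","properties":{"rows":{"type":"array"}},"required":["rows"]}

```bash
mkdir -p pics; ls; python3 - <<'E'
from workcell import ctrl,get_image,calibration
import cv2
o=ctrl.get_obs();print(o)
for n in("top","side","wrist"):
    cv2.imwrite(f"pics/{n}0.png",get_image(n)); print(n,calibration(n))
print(ctrl.hold_point_z)
E
```

```text
pics
{'t': 0.0, 'qpos': array([ 1.24997612e+00,  4.23804205e-01,  1.63066892e+00, -1.61629310e-05,
        1.08857009e+00, -1.90049954e-02]), 'qvel': array([ 0.00131425,  0.00059161,  0.00052686, -0.00034312, -0.00015381,
        0.00079849]), 'joint_torque': array([ 1.57900737e-03, -5.44625902e+01, -2.73673171e+01,  6.45114155e-02,
        2.27497896e-02, -9.62155173e-05]), 'ee_pos': array([185.59777163, 596.24723617, 221.93283913]), 'orientation': array([ 0.23575579,  1.55801679, -0.2380124 ]), 'ft_force': array([ 0.14025009, -0.09831956, -0.17418262]), 'moment': array([-0.05223803,  0.06337578,  0.04336847]), 'width': 88.18797581614021}
top {'fx': 507.52390007776086, 'fy': 507.52390007776086, 'cx': 275.8796473762949, 'cy': 209.7182938570053, 'D': array([-0.08531603,  0.        ,  0.        ,  0.        ,  0.        ]), 'view': array([[-1.46343638e-03, -9.99905366e-01,  1.36791038e-02,
         1.80259399e+01],
       [ 9.93449368e-01,  1.09313998e-04,  1.14273101e-01,
        -5.71422599e+02],
       [-1.14263782e-01,  1.37567284e-02,  9.93355194e-01,
        -1.36090315e+03],
   
[... 475 characters left out ...]
8.00790804e-01,  5.71240527e-01,
        -8.11174837e+02],
       [ 0.00000000e+00,  0.00000000e+00,  0.00000000e+00,
         1.00000000e+00]])}
wrist {'fx': 368.2361329147625, 'fy': 368.2361329147625, 'cx': 280.884669580926, 'cy': 207.7745826207819, 'D': array([-0.0480864,  0.       ,  0.       ,  0.       ,  0.       ]), 'T_tool_cam': array([[ 3.01935903e-04,  3.05718957e-01, -9.52121751e-01,
        -1.62595776e+02],
       [ 9.99999838e-01,  3.67508790e-04,  4.35123195e-04,
        -5.36846033e-02],
       [ 4.82938522e-04, -9.52121728e-01, -3.05718797e-01,
        -8.39238360e+01],
       [ 0.00000000e+00,  0.00000000e+00,  0.00000000e+00,
         1.00000000e+00]])}
18.700000000000003
```

View pics/top0.png

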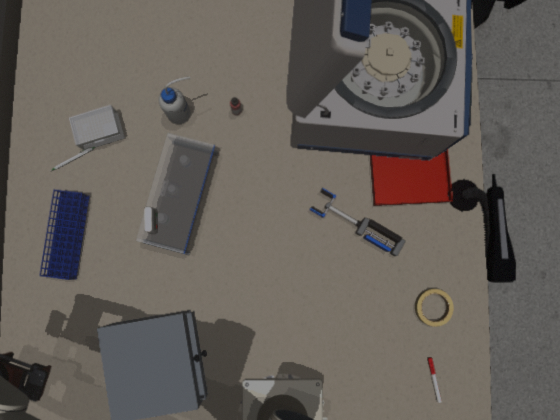

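View pics/side0.png

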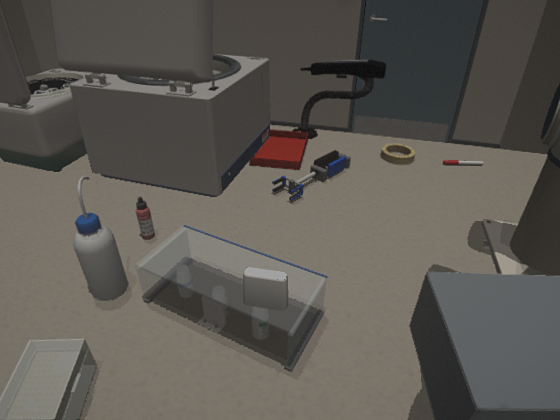

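View pics/wrist0.png

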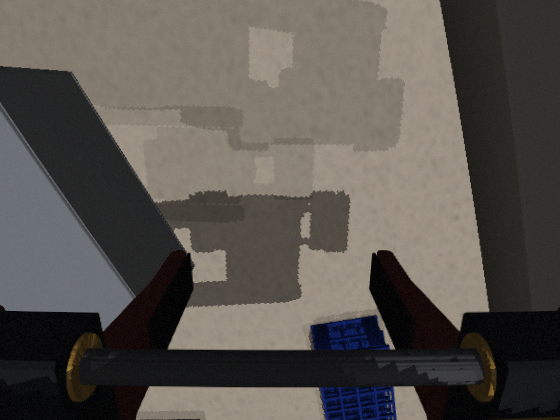

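```bash
cat > h.py <<'E'
from workcell import ctrl,get_image,calibration
import cv2,numpy as np
from scipy.spatial.transform import Rotation as R
def cam(n,o=None):
    c=calibration(n);K=np.array([[c['fx'],0,c['cx']],[0,c['fy'],c['cy']],[0,0,1]])
    if n=='wrist':
        o=o or ctrl.get_obs();T=np.eye(4);T[:3,:3]=R.from_rotvec(o['orientation']).as_matrix();T[:3,3]=o['ee_pos']
        V=np.linalg.inv(T@c['T_tool_cam'])
    else: V=c['view']
    return K,c['D'],V
def ray(C,p):
    K,D,V=C
    p=np.atleast_2d(np.array(p,float))
    u=cv2.undistortPoints(p[:,None],K,D)[:,0]
    d=np.c_[u[:,0],-u[:,1],-np.ones(len(u))]@V[:3,:3]
    o=-V[:3,:3].T@V[:3,3]
    return o,d
def onz(C,p,z):
    o,d=ray(C,p);return o+d*((z-o[2])/d[:,2])[:,None]
def proj(C,P):
    K,D,V=C;P=np.atleast_2d(P)@V[:3,:3].T+V[:3,3]
    return cv2.projectPoints((P*[1,-1,-1])[:,None],np.zeros(3),np.zeros(3),K,D)[0][:,0]
def yaw(o=None):
    o=o or ctrl.get_obs();M=R.from_rotvec(o['orientation']).as_matrix();return M
E
python3 - <<'E'
from h import *
print(yaw())
C=cam('top')
print('jaws/handle z24',onz(C,[(328,193),(316,212),(385,240),(360,220)],24))
print('board top front corners z93',onz(C,[(216,148),(187,252),(170,137),(140,240)],93))
im=cv2.imread('pics/top0.png')
cv2.imwrite('pics/top0c.png',cv2.resize(im[120:270,130:420],None,fx=2.7,fy=2.7,interpolation=cv2.INTER_CUBIC))
E
```

```text
[[-3.78325202e-04  2.97258665e-01  9.54796912e-01]
 [-1.10930098e-03  9.54796268e-01 -2.97258904e-01]
 [-9.99999313e-01 -1.17161768e-03 -3.14741634e-05]]
jaws/handle z24 [[ 619.22909058 -127.46457331   24.        ]
 [ 566.0874168   -93.45372581   24.        ]
 [ 488.2124522  -283.98891383   24.        ]
 [ 543.7919273  -215.42231655   24.        ]]
board top front corners z93 [[730.07071214 177.85806134  93.        ]
 [453.67194275 250.02939134  93.        ]
 [760.42855812 301.68008673  93.        ]
 [484.72977236 374.00848629  93.        ]]
```

View pics/top0c.png

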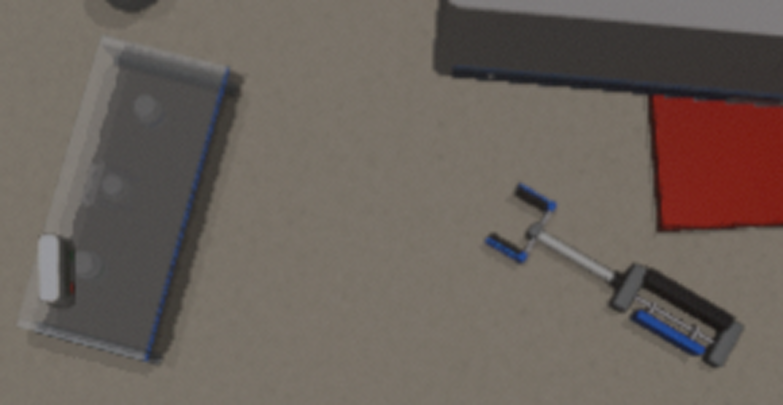

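Emit:
move_arm([
  [0,0,60,0,-1],
  [30,-10,100,-0.12,-1],
  [80,-35,100,-0.3,-1],
  [130,-60,100,-0.48,-1],
  [180,-90,100,-0.66,-1],
  [230,-120,100,-0.84,-1],
  [280,-145,100,-1.02,-1],
  [330,-170,100,-1.2,-1],
  [380,-195,90,-1.37,-1],
  [430,-220,80,-1.52,-1],
  [450,-233,80,-1.52,-1],
  [450,-233,80,-1.52,-1],
])

```text
t: 1.65
ee_pos: [636.2, 362.4, 301.6]
orientation: [1.391, 1.081, -1.394]
ft_force: [-0.2, -0.3, -0.2]
width: 87.6
```

```bash
python3 - <<'E'
from h import *
import pickle
o=ctrl.get_obs();im=get_image('wrist');pickle.dump(o,open('o1.pkl','wb'))
print(o['t'],o['ee_pos'],yaw(o),o['qpos'])
cv2.imwrite('pics/w1.png',im)
E
```

```text
1.65 [636.21990889 362.44501098 301.55483154] [[-2.00996747e-03  9.68577909e-01 -2.48702221e-01]
 [ 8.98367889e-05 -2.48702548e-01 -9.68579906e-01]
 [-9.99997976e-01 -1.96915671e-03  4.12870102e-04]] [5.01136375e-01 5.19988845e-01 1.28933461e+00 1.07440866e-03
 1.33398899e+00 7.52223995e-01]
```

View pics/w1.png

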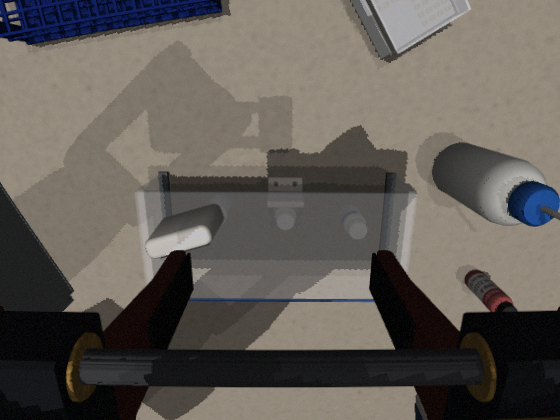

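```bash
python3 - <<'E'
from h import *
im=cv2.imread('pics/w1.png')
c=im[150:320,130:430]
c=cv2.convertScaleAbs(c,alpha=1.6)
cv2.imwrite('pics/w1c.png',cv2.resize(c,None,fx=2.6,fy=2.6,interpolation=cv2.INTER_CUBIC))
hsv=cv2.cvtColor(im,cv2.COLOR_BGR2HSV)
m=cv2.inRange(hsv,(100,90,40),(130,255,255));m[:280]=0;m[320:]=0;m[:,:185]=0;m[:,380:]=0
y,x=np.nonzero(m);print(len(x),np.polyfit(x,y,1),x.min(),x.max())
E
```

```text
478 [4.67445405e-03 2.98625374e+02] 189 374
```

View pics/w1c.png

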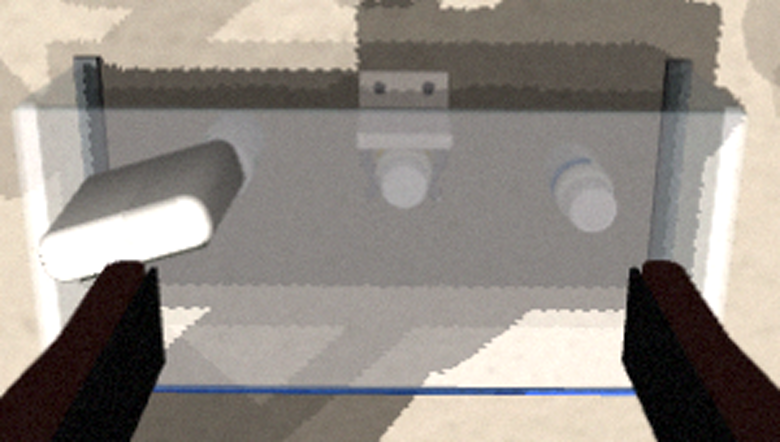

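```bash
python3 - <<'E'
from h import *
import pickle
o=pickle.load(open('o1.pkl','rb'));C=cam('wrist',o)
f=lambda u,v:(130+u/2.6-.3,150+v/2.6-.3)
print('cap',onz(C,[f(404,185)],60))
print('clip plate top',onz(C,[f(357,142),f(452,142)],50))
fe=onz(C,[(189,298.6+.0046745*189),(374,298.6+.0046745*374)],89);print('front',fe)
bk=onz(C,[f(14,108),f(743,108)],93);print('back',bk,np.linalg.norm(bk[1]-bk[0]))
d=fe[1]-fe[0];print(np.degrees(np.arctan2(d[1],d[0])),np.linalg.norm(d)); 
d=bk[1]-bk[0];print(np.degrees(np.arctan2(d[1],d[0])))
n=np.array([-d[1],d[0]]);n/=np.linalg.norm(n);print(n)
cap=onz(C,[f(404,185)],60)[0,:2]
print('depth',(cap-fe[0,:2])@n,(bk[0,:2]-fe[0,:2])@n,'lat of cap vs back mid', (cap-bk[:,:2].mean(0))@np.array([n[1],-n[0]]))
# top view
Ct=cam('top');g=lambda u,v:(130+u/2.7-.3,120+v/2.7-.3)
print('top cap',onz(Ct,[g(112,185)],60))
fe2=onz(Ct,[g(227,71),g(149,357)],89);print(fe2);d=fe2[0]-fe2[1];print(np.degrees(np.arctan2(d[1],d[0])))
E
```

```text
cap [[625.62125923 301.49091666  60.        ]]
clip plate top [[609.26763698 323.32455795  50.        ]
 [650.96871528 312.63348232  50.        ]]
front [[494.75952939 244.60372795  89.        ]
 [704.57455165 189.78490637  89.        ]]
back [[483.4391088  384.37151553  93.        ]
 [768.99167412 311.10626407  93.        ]] 294.8017378286944
-14.642468453422868 216.8581258881218
-14.39017612687414
[0.24852381 0.96862579]
depth 87.62465378846194 132.56928917170396 lat of cap vs back mid 10.918230752876212
top cap [[626.84587437 301.40735768  60.        ]]
[[736.52190376 184.32389034  89.        ]
 [453.99161825 256.21595781  89.        ]]
-14.276385214115034
```

Emit:
move_arm([
  [-12,-60,0,-0.03,-1],
  [-24,-120,0,-0.06,-1],
  [-36,-180,0,-0.09,-1],
  [-48,-240,0,-0.12,-1],
  [-60,-300,-10,-0.15,-1],
  [-72,-360,-30,-0.18,-1],
  [-84,-420,-60,-0.21,-1],
  [-96,-480,-90,-0.24,-1],
  [-108,-540,-120,-0.27,-1],
  [-116,-593,-150,-0.27,-1],
  [-116,-593,-150,-0.27,-1],
])

```text
t: 3.08
ee_pos: [517.9, -229.8, 151.0]
orientation: [1.58, 0.92, -1.584]
ft_force: [0.6, 0.9, -0.4]
width: 87.9
```

```bash
python3 - <<'E'
from h import *
import pickle
o=ctrl.get_obs();im=get_image('wrist');pickle.dump(o,open('o2.pkl','wb'))
print(o['t'],o['ee_pos'],yaw(o),o['qpos'])
cv2.imwrite('pics/w2.png',cv2.convertScaleAbs(im,alpha=1.5))
E
```

```text
3.075 [ 517.86229115 -229.84013972  151.04614275] [[-3.26407094e-03  8.67612481e-01 -4.97230256e-01]
 [ 1.91143104e-03 -4.97226584e-01 -8.67618621e-01]
 [-9.99992846e-01 -3.78239007e-03 -3.53985837e-05]] [-4.38899335e-01  4.33603930e-01  1.80972367e+00  4.37452471e-04
  9.02032060e-01  8.12322172e-02]
```

View pics/w2.png

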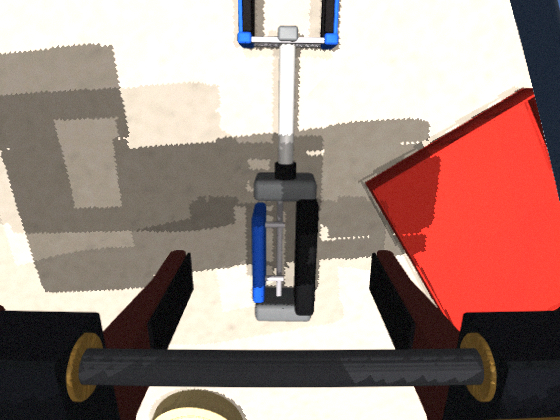

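```bash
python3 - <<'E'
from h import *
import pickle
o=pickle.load(open('o2.pkl','rb'));C=cam('wrist',o)
im=cv2.imread('pics/w2.png')
sh=[]
for r in (60,80,100,120):
    g=im[r,270:305].astype(int).min(1) ; print(r,g)
    hsv=im[r].astype(int)
P=onz(C,[(288,45),(285.7,160)],24);print(P);d=(P[0]-P[1])[:2];L=np.linalg.norm(d);d/=L;print('yaw',np.degrees(np.arctan2(d[1],d[0])),d)
n=np.array([-d[1],d[0]])
def rel(px,z):
    q=onz(C,px,z);return np.c_[(q[:,:2]-P[1,:2])@d,(q[:,:2]-P[1,:2])@n].round(1)
print('bars z46 front176,back edge 320', rel([(286,187),(286,320),(286,303)],46), rel([(286,174),(286,320)],30))
print('black top z46',rel([(296,200),(317,200),(297,290),(313,290),(317,200),(306,314)],46))
print('blue', rel([(267,206),(254,206),(264,302),(253,302)],46))
print('mouth bar',rel([(288,27),(288,40)],24), rel([(288,27),(288,40)],32))
cv2.imwrite('pics/w2c.png',cv2.resize(im[160:330,200:370],None,fx=3.4,fy=3.4,interpolation=cv2.INTER_CUBIC))
E
```

```text
60 [252 254 236 220 219 214 216 219 196 189 230 255 255 255 255 255 255 255
 255 255 255 255 255 240 200 136 134 138 138 186 238 250 254 250 250]
80 [249 249 230 218 213 213 213 213 189 201 242 255 255 255 255 255 255 255
 255 255 255 255 255 230 162 138 134 136 132 224 244 250 250 248 255]
100 [255 254 250 231 214 208 212 208 190 207 248 255 255 255 255 255 255 255
 255 255 255 255 250 204 154 140 136 136 136 226 252 255 255 250 254]
120 [252 255 255 232 216 218 214 219 195 219 255 255 255 255 255 255 255 255
 255 255 255 255 226 176 135 138 136 141 184 240 255 255 255 255 252]
[[ 580.34218089 -131.62448286   24.        ]
 [ 536.90320276 -204.58802918   24.        ]]
yaw 59.232470573973735 [0.51155599 0.85924994]
bars z46 front176,back edge 320 [[ -16.4   -0.4]
 [-133.1   -2.8]
 [-116.4   -2.4]] [[ -10.    -0.4]
 [-144.2   -3.1]]
black top z46 [[ -26.4   -8.2]
 [ -26.1  -24.1]
 [-103.8  -11.2]
 [-103.6  -24.4]
 [ -26.1  -24.1]
 [-126.8  -19.6]]
blue [[ -31.6   13.8]
 [ -31.8   23.7]
 [-115.8   16. ]
 [-116.    25.2]]
mouth bar [[97.1  0.3]
 [88.3  0.1]] [[95.9  0.3]
 [87.4  0.2]]
```

View pics/w2c.png

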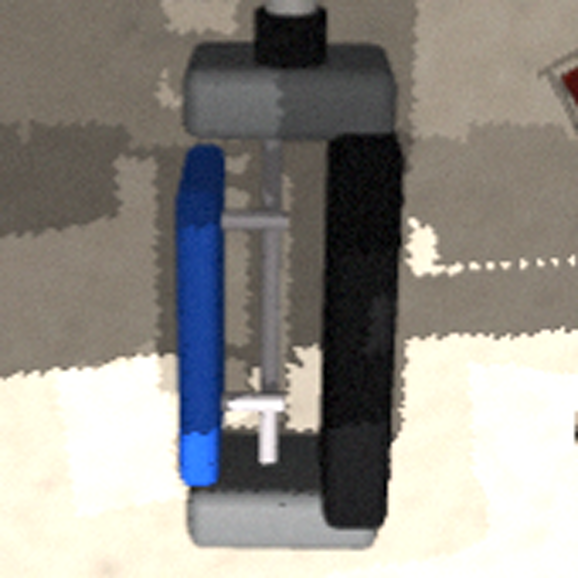

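```bash
python3 - <<'E'
from h import *
import pickle
o=pickle.load(open('o2.pkl','rb'));C=cam('wrist',o)
P=onz(C,[(288,45),(285.7,160)],24);d=(P[0]-P[1])[:2];L=np.linalg.norm(d);d/=L
n=np.array([-d[1],d[0]])
def rel(px,z):
    q=onz(C,px,z);return np.c_[(q[:,:2]-P[1,:2])@d,(q[:,:2]-P[1,:2])@n].round(1)
print('blue top',rel([(260,225.5),(260,302.5)],46),rel([(259,203.5)],4))
print('black top',rel([(306,226),(306,314)],46),rel([(306,199)],4))
print('jaw tips blue', rel([(244,47),(331,47)],24))
for a in(-80,-83,-86): print(a,P[1,:2]+a*d)
E
```

```text
blue top [[ -47.6   19.2]
 [-116.3   19.3]] [[-42.7  22.5]]
black top [[ -47.3  -16.5]
 [-126.8  -19.6]] [[-37.9 -18.7]]
jaw tips blue [[ 83.1  32.1]
 [ 84.1 -31.4]]
-80 [ 495.97872321 -273.32802463]
-83 [ 494.44405523 -275.90577446]
-86 [ 492.90938725 -278.48352429]
```

```bash
python3 - <<'E'
from h import *
import pickle
o=pickle.load(open('o2.pkl','rb'));C=cam('wrist',o)
g=np.array([493.9,-276.8]);a=np.radians(59.3);d=np.array([np.cos(a),np.sin(a)]);n=np.array([-d[1],d[0]])
for z in(0,15,25):
    q=onz(C,[(365,183),(400,240),(418,265),(458,328)],z)[:,:2]-g
    print(z,np.c_[q@d,q@n].round(0))
E
```

```text
0 [[  60.  -70.]
 [   7. -107.]
 [ -18. -128.]
 [ -89. -179.]]
15 [[  64.  -67.]
 [  13. -102.]
 [ -11. -121.]
 [ -78. -170.]]
25 [[  67.  -64.]
 [  17.  -99.]
 [  -6. -117.]
 [ -71. -164.]]
```

Emit:
move_arm([
  [-24,-47,-30,-0.016,-1],
  [-24,-47,-80,-0.016,-1],
  [-24,-47,-120,-0.016,-1],
  [-24,-47,-143,-0.016,-1],
  [-24,-47,-143,-0.016,-1],
  [-24,-47,-143,-0.016,-0.1],
])

```text
t: 3.88
ee_pos: [495.5, -276.6, 9.4]
orientation: [1.591, 0.908, -1.592]
ft_force: [0.6, -0.9, 0.3]
width: 80.7
```

```bash
python3 - <<'E'
from h import *
o=ctrl.get_obs();im=get_image('wrist')
print(o['t'],o['ee_pos'],o['ft_force'],o['width'],ctrl.get_obs()['width'])
cv2.imwrite('pics/w3.png',cv2.convertScaleAbs(im,alpha=1.5))
E
```

```text
3.875 [ 495.45689122 -276.60984944    9.36619115] [ 0.60171058 -0.85981273  0.2567931 ] 80.67683605847253 77.44733223297729
```

View pics/w3.png

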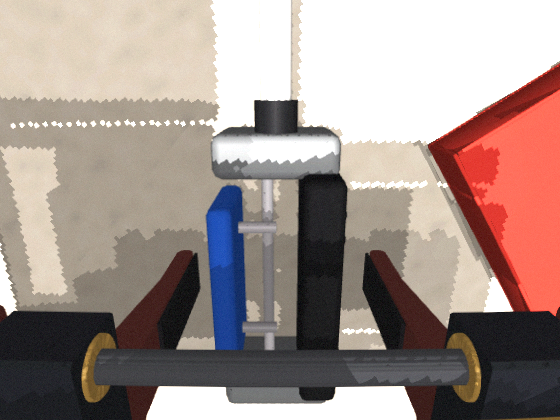

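Emit:
move_arm([
  [0,0,-1,0,-0.14],
  [0,0,-1,0,-0.14],
  [0,0,-1,0,-0.14],
  [0,0,-1,0,-0.14],
  [0,0,-1,0,-0.14],
  [0,0,-1,0,-0.14],
])

```text
t: 4.68
ee_pos: [496.0, -277.3, 9.1]
orientation: [1.591, 0.907, -1.591]
ft_force: [0.2, 0.3, 5.5]
width: 49.7
```

```bash
python3 - <<'E'
from h import *
o=ctrl.get_obs()
print(o['t'],o['ee_pos'],o['ft_force'],o['width'])
E
```

```text
4.675 [ 496.00177912 -277.26274096    9.05257347] [0.17530484 0.3146726  5.45445297] 49.74403752064656
```

Emit:
move_arm([
  [0,0,5,0,-0.14],
  [0,0,20,0,-0.14],
  [0,0,40,0,-0.14],
  [0,0,45,0,-0.14],
  [0,0,45,0,-0.14],
])

```text
t: 5.3
ee_pos: [496.4, -277.5, 55.0]
orientation: [1.592, 0.905, -1.59]
ft_force: [-0.1, 0.3, -1.8]
width: 50.5
```

```bash
python3 - <<'E'
from h import *
o=ctrl.get_obs()
print(o['t'],o['ee_pos'],o['ft_force'],o['moment'],o['width']);M=yaw(o);print(np.degrees(np.arctan2(M[1,1],M[0,1])))
cv2.imwrite('pics/s4.png',cv2.resize(cv2.convertScaleAbs(get_image('side')[100:240,220:420],alpha=1.5),None,fx=3.5,fy=3.5,interpolation=2))
E
```

```text
5.3 [ 496.42521959 -277.52161696   54.95062543] [-0.13696979  0.32592195 -1.79612396] [-0.06772771  0.17298053  0.06778361] 50.53578982864048
-30.655218503906486
```

View pics/s4.png

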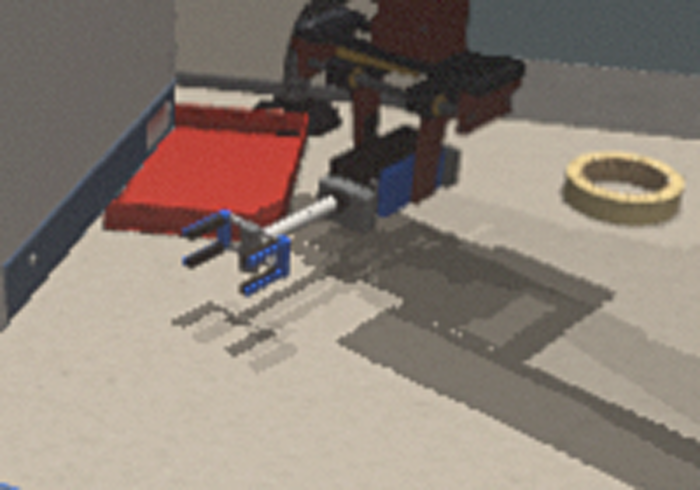

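Emit:
move_arm([
  [5,25,0,0.03,-0.14],
  [12,60,0,0.07,-0.14],
  [20,100,0,0.12,-0.14],
  [29,140,0,0.16,-0.14],
  [37,180,0,0.2,-0.14],
  [45,220,0,0.24,-0.14],
  [52,250,0,0.27,-0.14],
  [55.6,269.5,0,0.282,-0.14],
  [55.6,269.5,0,0.282,-0.14],
  [55.6,269.5,0,0.282,-0.14],
])

```text
t: 6.6
ee_pos: [551.3, -8.4, 54.1]
orientation: [1.393, 1.078, -1.394]
ft_force: [-0.6, 1.0, -2.3]
width: 50.2
```

```bash
python3 - <<'E'
from h import *
o=ctrl.get_obs()
print(o['t'],o['ee_pos'],o['ft_force'],o['moment'],o['width']);M=yaw(o);print(np.degrees(np.arctan2(M[1,1],M[0,1])))
a=get_image('side');b=get_image('top');cv2.imwrite('pics/side5.png',a);cv2.imwrite('pics/top5.png',b)
cv2.imwrite('pics/s5.png',cv2.resize(cv2.convertScaleAbs(a[150:360,120:400],alpha=1.5),None,fx=2.8,fy=2.8,interpolation=2))
cv2.imwrite('pics/t5.png',cv2.resize(cv2.convertScaleAbs(b[120:270,130:330],alpha=1.5),None,fx=4,fy=4,interpolation=2))
E
```

```text
6.6 [551.25028339  -8.40943716  54.10852121] [-0.63804817  0.98992573 -2.31323643] [-0.09781083  0.15559107  0.02134949] 50.21095645636039
-14.533379032474295
```

View pics/s5.png

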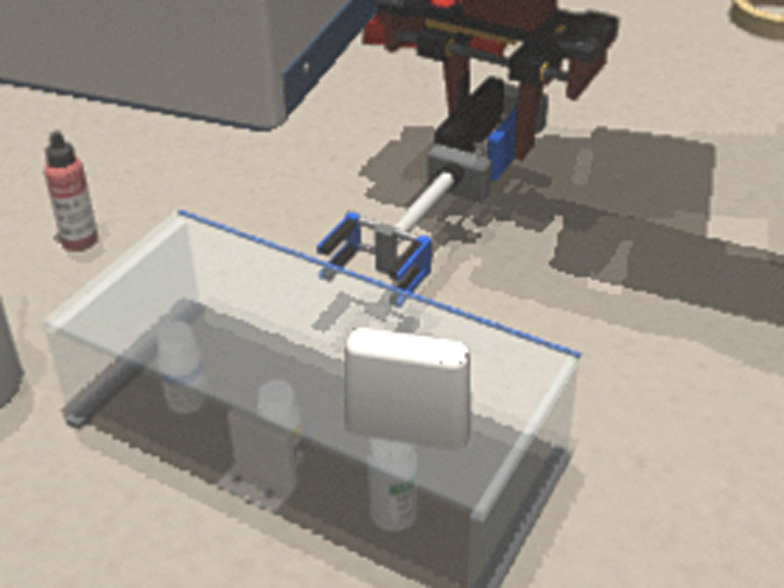

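View pics/t5.png

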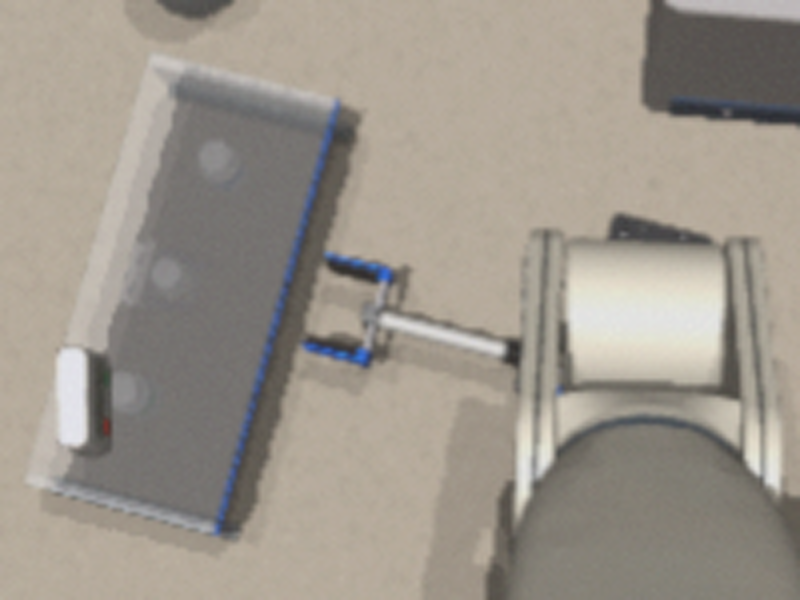

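```bash
python3 - <<'E'
from h import *
C=cam('top');g=lambda u,v:(130+u/4-.4,120+v/4-.4)
n=np.array([.2504,.9681]);r=np.array([-n[1],n[0]])
v=onz(C,[g(167,276)],60)[0,:2];print('vial',v)
im=cv2.imread('pics/top5.png')
hsv=cv2.cvtColor(im,cv2.COLOR_BGR2HSV);m=cv2.inRange(hsv,(100,120,40),(130,255,255))
q=onz(C,[g(389,271),g(368,359)],45+38)[:,:2]
tips=onz(C,[g(326,256),g(304,345)],45+38)[:,:2]
sh=onz(C,[g(395,319),g(500,347)],45+24)[:,:2]
for nm,a in(('rear',q),('tips',tips),('shaft',sh)):
    print(nm,a.round(1),np.c_[(a-v)@n,(a-v)@r].round(1),((a-v)@r).mean().round(1))
d=sh[0]-sh[1];print('yaw',np.degrees(np.arctan2(d[1],d[0])))
t=np.array([551.25,-8.41]);print('tcp',(t-v)@n,(t-v)@r)
e=onz(C,[g(338,103),g(219,530)],89)[:,:2];d=e[0]-e[1];print(np.degrees(np.arctan2(d[1],d[0]))+90,((e-v)@n))
E
```

```text
vial [625.80058885 300.92436978]
rear [[625.5 148.6]
 [566.6 161.9]] [[-147.5  -37.8]
 [-149.4   22.5]] -7.7
tips [[635.6 190.6]
 [575.9 204.4]] [[-104.3  -37.1]
 [-105.9   24.1]] -6.5
shaft [[595.2 145.4]
 [576.3  75. ]] [[-158.2   -9.3]
 [-231.1   -8.7]] -9.0
yaw 74.9832858109773
tcp -318.13407082802706 -5.284901127432433
75.40820268022662 [-85.53214552 -85.06992266]
```

```bash
python3 - <<'E'
from h import *
C=cam('top');S=cam('side')
g=lambda u,v:(130+u/4-.4,120+v/4-.4); f=lambda u,v:(120+u/2.8-.3,150+v/2.8-.3)
n=np.array([.2504,.9681]);r=np.array([-n[1],n[0]]);v=np.array([625.7,301.2])
def tri(a,b):
    A=[];B=[]
    (o1,d1),(o2,d2)=ray(C,g(*a)),ray(S,f(*b));d1=d1[0]/np.linalg.norm(d1);d2=d2[0]/np.linalg.norm(d2)
    s=np.linalg.lstsq(np.c_[d1,-d2],o2-o1,rcond=None)[0]
    p,q=o1+d1*s[0],o2+d2*s[1];return (p+q)/2,np.linalg.norm(p-q)
for nm,a,b in(('cap',(167,276),(279,390)),('rearR',(389,271),(352,214)),('rearL',(368,359),(428,239)),('tipR',(326,256),(321,246)),('tipL',(304,345),(397,270))):
    p,e=tri(a,b);print(nm,p.round(1),e.round(1),((p[:2]-v)@n).round(1),((p[:2]-v)@r).round(1))
print('cap side z60',onz(S,[f(279,388)],60), 'proj cap',proj(S,[[625.7,301.2,60]]),f(279,390))
a=onz(S,[f(352,214),f(428,239)],45+39);print(a,(a[:,:2]-v)@r)
E
```

```text
cap [624.2 300.4  61. ] 2.9 -1.2 1.2
rearR [623.5 148.1  84. ] 3.7 -148.7 -36.2
rearL [564.9 161.7  82.8] 3.4 -150.3 23.9
tipR [633.  189.8  85.7] 4.4 -106.0 -34.9
tipL [574.7 203.8  87. ] 1.5 -107.1 25.0
cap side z60 [[623.70199165 297.7932445   60.        ]] proj cap [[217.54487107 289.48628138]] (219.34285714285716, 288.9857142857143)
[[621.53644752 148.15865183  84.        ]
 [562.82217707 163.27635976  84.        ]] [-34.29081842  26.33594087]
```

Emit:
move_arm([
  [-1.5,0.4,-20,0,-0.14],
  [-1.5,0.4,-38,0,-0.14],
  [-1.5,0.4,-43.5,0,-0.14],
  [-1.5,0.4,-43.5,0,-0.14],
  [-1.5,0.4,-43.5,0,-0.14],
])

```text
t: 7.32
ee_pos: [550.2, -8.4, 11.1]
orientation: [1.394, 1.077, -1.394]
ft_force: [-0.4, -0.2, -1.7]
width: 50.1
```

```bash
cat > st.py <<'E'
from h import *
import sys
o=ctrl.get_obs()
n=np.array([.2504,.9681]);r=np.array([-n[1],n[0]]);v=np.array([625.7,301.2])
M=yaw(o);p=o['ee_pos'];f=o['ft_force']
print('t',o['t'],'pos',p.round(1),'n',((p[:2]-v)@n).round(1),'r',((p[:2]-v)@r).round(1),'yaw',np.degrees(np.arctan2(M[1,1],M[0,1])).round(2),'f n,r,z',(f[:2]@n).round(2),(f[:2]@r).round(2),f[2].round(2),'w',o['width'].round(2),'M',o['moment'].round(2))
if len(sys.argv)>1:
    k=sys.argv[1]
    a=get_image('side');b=get_image('top');cv2.imwrite(f'pics/side{k}.png',a);cv2.imwrite(f'pics/top{k}.png',b)
    cv2.imwrite(f'pics/s{k}.png',cv2.resize(cv2.convertScaleAbs(a[150:360,120:400],alpha=1.5),None,fx=2.8,fy=2.8,interpolation=2))
    cv2.imwrite(f'pics/t{k}.png',cv2.resize(cv2.convertScaleAbs(b[120:270,130:330],alpha=1.5),None,fx=4,fy=4,interpolation=2))
E
python3 st.py 6
```

```text
Traceback (most recent call last):
  File "st.py", line 6, in <module>
    print('t',o['t'],'pos',p.round(1),'n',((p[:2]-v)@n).round(1),'r',((p[:2]-v)@r).round(1),'yaw',np.degrees(np.arctan2(M[1,1],M[0,1])).round(2),'f n,r,z',(f[:2]@n).round(2),(f[:2]@r).round(2),f[2].round(2),'w',o['width'].round(2),'M',o['moment'].round(2))
                                                                                                                                                                                                                   ^^^^^^^^^^^^^^^^
AttributeError: 'float' object has no attribute 'round'
```

```bash
sed -i "s/o\['width'\].round(2)/round(o['width'],2)/" st.py
python3 st.py 6
```

```text
t 7.325 pos [550.2  -8.4  11.1] n -318.6 r -4.5 yaw -14.58 f n,r,z -0.31 0.33 -1.7 w 50.1 M [-0.14  0.13  0.02]
```

View pics/s6.png

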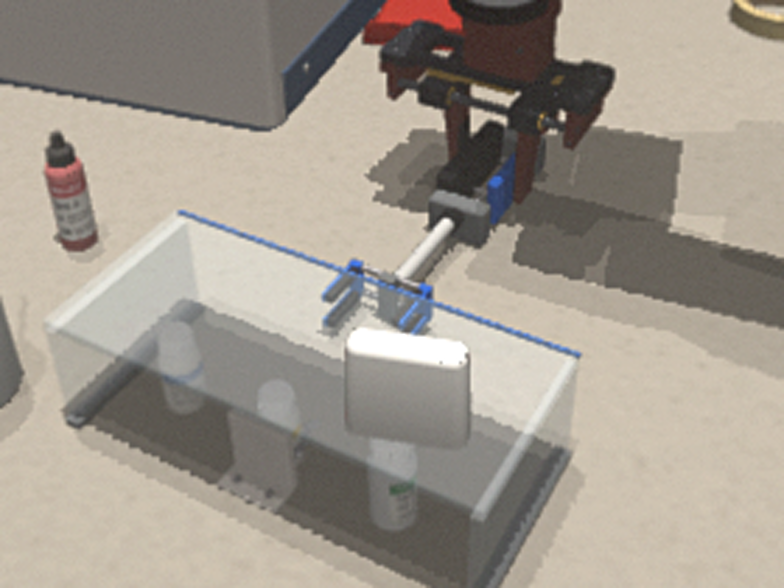

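View pics/t6.png

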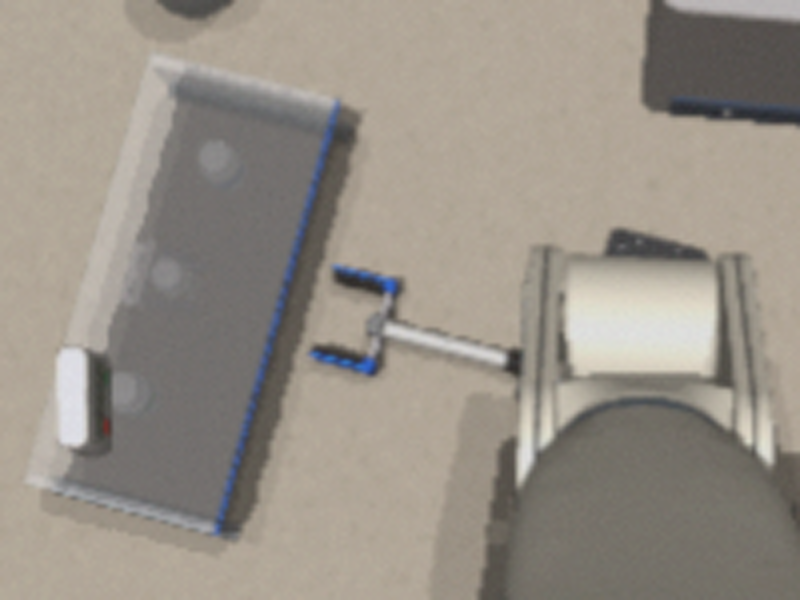

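```bash
python3 - <<'E'
from h import *
C=cam('top');S=cam('side')
g=lambda u,v:(130+u/4-.4,120+v/4-.4); f=lambda u,v:(120+u/2.8-.3,150+v/2.8-.3)
n=np.array([.2504,.9681]);r=np.array([-n[1],n[0]]);v=onz(C,[g(168,276)],60)[0,:2];print(v)
for nm,a in(('rear',[(396,285),(375,368)]),('tips',[(334,268),(312,353)])):
    a=onz(C,[g(*x) for x in a],41)[:,:2];print(nm,np.c_[(a-v)@n,(a-v)@r].round(1),((a-v)@r).mean().round(1))
a=onz(C,[g(400,331),g(500,357)],26)[:,:2];d=a[0]-a[1];print((a-v)@r,np.degrees(np.arctan2(d[1],d[0])))
vs=onz(S,[f(279,389)],60)[0,:2]
a=onz(S,[f(356,265),f(427,290)],41)[:,:2];print('side',np.c_[(a-vs)@n,(a-vs)@r].round(1),((a-vs)@r).mean().round(1))
# fit blue jaw pixels
im=cv2.imread('pics/top6.png');hsv=cv2.cvtColor(im,cv2.COLOR_BGR2HSV);m=cv2.inRange(hsv,(100,110,60),(130,255,255))
k,l,s,c=cv2.connectedComponentsWithStats(m)
for i in range(1,k):
    if s[i,4]>4 and 200<c[i,0]<235: q=onz(C,[c[i]],41)[0,:2];print(s[i],c[i].round(1),((q-v)@n).round(1),((q-v)@r).round(1))
E
```

```text
[625.80004019 300.24448995]
rear [[-149.   -35.1]
 [-150.    23.7]] -5.7
tips [[-104.7  -35.8]
 [-105.6   24.5]] -5.7
[-6.71068379 -6.52527203] 75.34948850825916
side [[-143.1  -32.6]
 [-143.    25.8]] -3.4
[211 152   2   6   6] [211.5 154.5] -76.7 -121.4
[207 166   2   6   6] [207.5 168.5] -76.4 -80.7
[216 187  13   6  25] [223.2 189.6] -133.6 -34.8
[208 208  16   5  34] [216.6 210.2] -131.0 24.7
```

Emit:
move_arm([
  [2.5,9.7,-1.3,0,-0.14],
  [6,23.2,-1.3,0,-0.14],
  [10,38.7,-1.3,0,-0.14],
  [14,54.1,-1.3,0,-0.14],
  [18,69.6,-1.3,0,-0.14],
  [22,85,-1.3,0,-0.14],
  [25,96.7,-1.3,0,-0.14],
  [25.8,99.7,-1.3,0,-0.14],
  [25.8,99.7,-1.3,0,-0.14],
])

```text
t: 8.55
ee_pos: [575.9, 91.4, 9.9]
orientation: [1.394, 1.077, -1.393]
ft_force: [0.3, 0.4, -1.9]
width: 50.0
```

```bash
python3 st.py 7
```

```text
t 8.55 pos [575.9  91.4   9.9] n -215.5 r -4.4 yaw -14.56 f n,r,z 0.43 -0.24 -1.87 w 50.01 M [-0.06  0.07 -0.01]
```

View pics/s7.png

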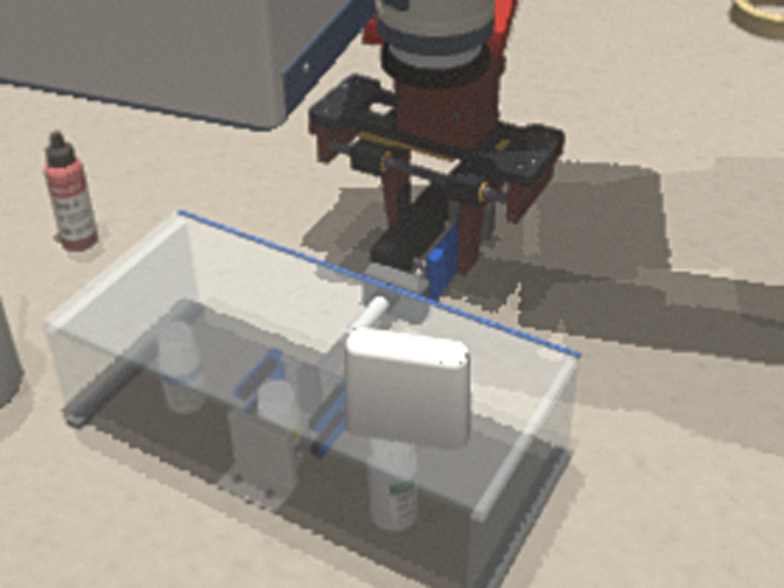

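View pics/t7.png

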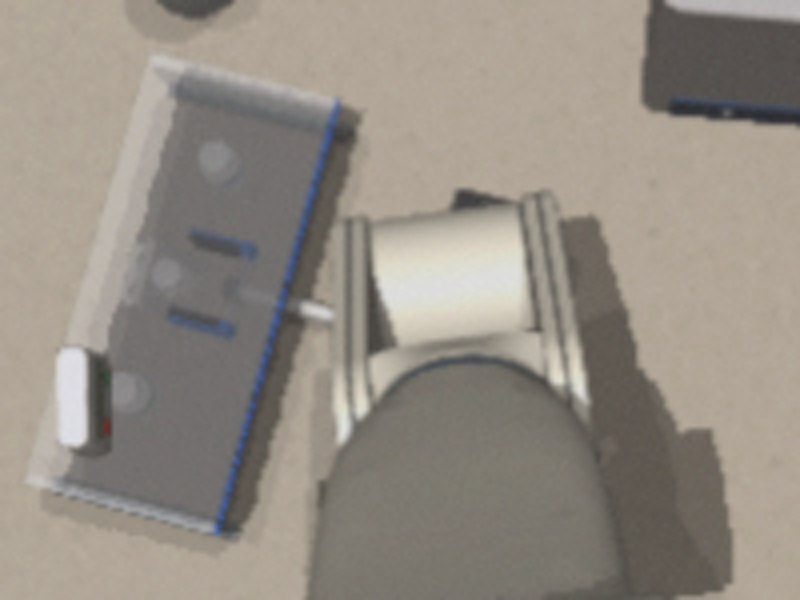

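```bash
python3 - <<'E'
from h import *
C=cam('top')
g=lambda u,v:(130+u/4-.4,120+v/4-.4)
n=np.array([.2504,.9681]);r=np.array([-n[1],n[0]]);v=onz(C,[g(168,275)],60)[0,:2];print(v)
for nm,a in(('rear',[(256,250),(234,331)]),('tips',[(191,234),(169,317)])):
    a=onz(C,[g(*x) for x in a],40)[:,:2];print(nm,np.c_[(a-v)@n,(a-v)@r].round(1),((a-v)@r).mean().round(1))
E
```

```text
[626.48477911 300.26059282]
rear [[-49.5 -34. ]
 [-49.9  23.9]] -5.0
tips [[ -3.  -33.5]
 [ -4.1  25.8]] -3.9
```

Emit:
move_arm([
  [0.7,2.9,-0.3,0,-0.14],
  [1.7,6.8,-0.3,0,-0.14],
  [2.7,10.6,-0.3,0,-0.14],
  [3.5,13.6,-0.3,0,-0.14],
  [3.5,13.6,-0.3,0,-0.14],
  [3.5,13.6,-0.3,0,-0.14],
])

```text
t: 9.4
ee_pos: [579.3, 104.6, 9.5]
orientation: [1.394, 1.077, -1.394]
ft_force: [0.6, 0.2, -1.6]
width: 50.4
```

```bash
python3 st.py
```

```text
t 9.4 pos [579.3 104.6   9.5] n -201.9 r -4.3 yaw -14.59 f n,r,z 0.36 -0.52 -1.59 w 50.35 M [-0.11  0.04 -0.02]
```

Emit:
move_arm([
  [0.25,1.0,0,0,-0.14],
  [0.5,1.9,0,0,-0.14],
  [0.75,2.9,0,0,-0.14],
  [1.0,3.9,0,0,-0.14],
  [1.0,3.9,0,0,-0.14],
])

```text
t: 10.02
ee_pos: [580.3, 108.6, 9.6]
orientation: [1.394, 1.077, -1.394]
ft_force: [-0.4, -0.4, -2.8]
width: 49.9
```

```bash
python3 st.py
```

```text
t 10.025 pos [580.3 108.6   9.6] n -197.8 r -4.3 yaw -14.58 f n,r,z -0.47 0.25 -2.81 w 49.93 M [-0.09  0.11 -0.05]
```

Emit:
move_arm([
  [0.25,0.8,0,0,-0.14],
  [0.4,1.5,0,0,-0.14],
  [0.4,1.5,0,0,-0.14],
])

```text
t: 10.4
ee_pos: [580.1, 109.1, 9.3]
orientation: [1.392, 1.077, -1.395]
ft_force: [-0.7, -5.5, -2.6]
width: 50.3
```

```bash
python3 st.py
```

```text
t 10.4 pos [580.1 109.1   9.3] n -197.4 r -4.0 yaw -14.57 f n,r,z -5.49 -0.67 -2.62 w 50.28 M [-1.09  0.18 -0.08]
```

Emit:
move_arm([
  [-0.1,-0.3,0,0,-0.14],
  [-0.1,-0.3,0,0,-0.14],
])

```text
t: 10.65
ee_pos: [580.1, 108.9, 9.3]
orientation: [1.393, 1.077, -1.395]
ft_force: [-0.2, -0.9, -1.7]
width: 50.2
```

```bash
python3 st.py 8
```

```text
t 10.65 pos [580.1 108.9   9.3] n -197.6 r -4.0 yaw -14.58 f n,r,z -0.96 -0.04 -1.72 w 50.21 M [-0.28  0.07 -0.04]
```

View pics/s8.png

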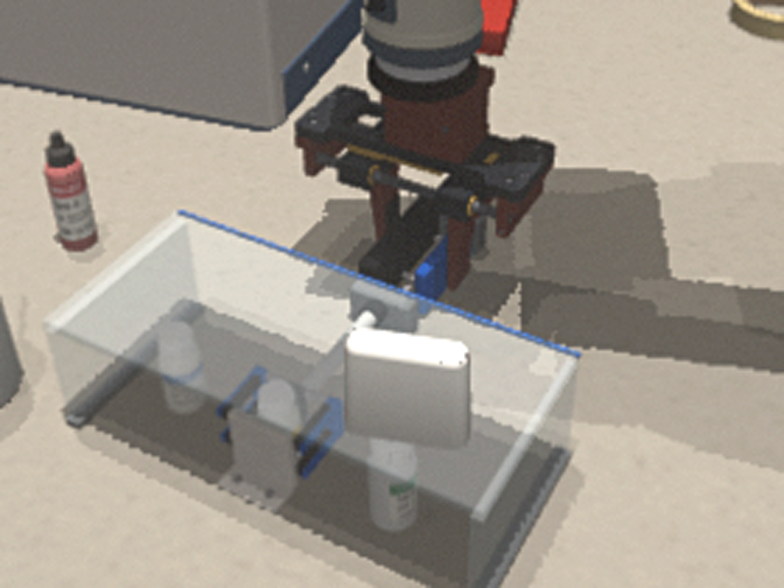

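View pics/t8.png

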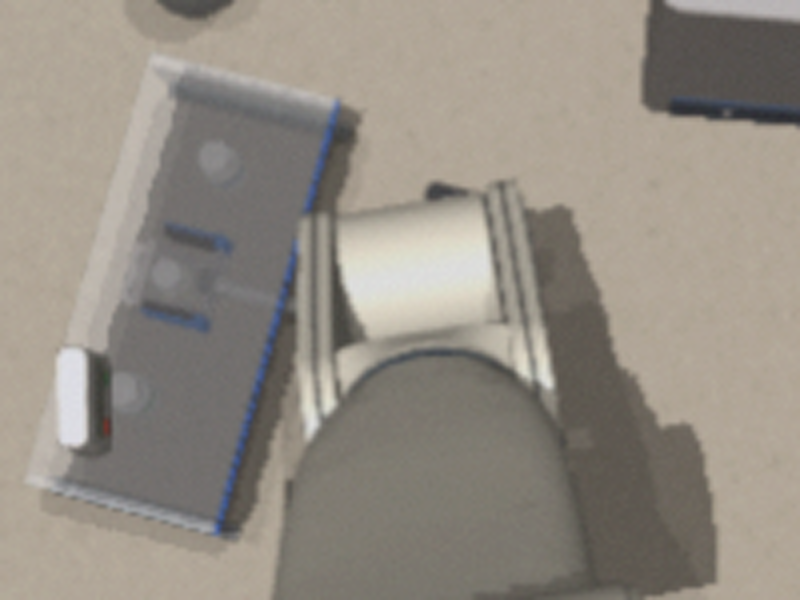

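```bash
python3 - <<'E'
from h import *
C=cam('top')
g=lambda u,v:(130+u/4-.4,120+v/4-.4)
n=np.array([.2504,.9681]);r=np.array([-n[1],n[0]]);v=onz(C,[g(167,274)],60)[0,:2];print(v)
for nm,a in(('rear',[(232,246),(209,326)]),('tips',[(165,227),(143,310)])):
    a=onz(C,[g(*x) for x in a],40)[:,:2];print(nm,np.c_[(a-v)@n,(a-v)@r].round(1),((a-v)@r).mean().round(1))
b=cv2.imread('pics/top8.png')
cv2.imwrite('pics/t8c.png',cv2.resize(cv2.convertScaleAbs(b[165:215,150:215],alpha=2.2,beta=-40),None,fx=11,fy=11,interpolation=2))
E
```

```text
[627.1701671  300.95667235]
rear [[-33.6 -32. ]
 [-33.2  25.4]] -3.3
tips [[ 14.9 -33.3]
 [ 13.8  26.1]] -3.6
```

View pics/t8c.png

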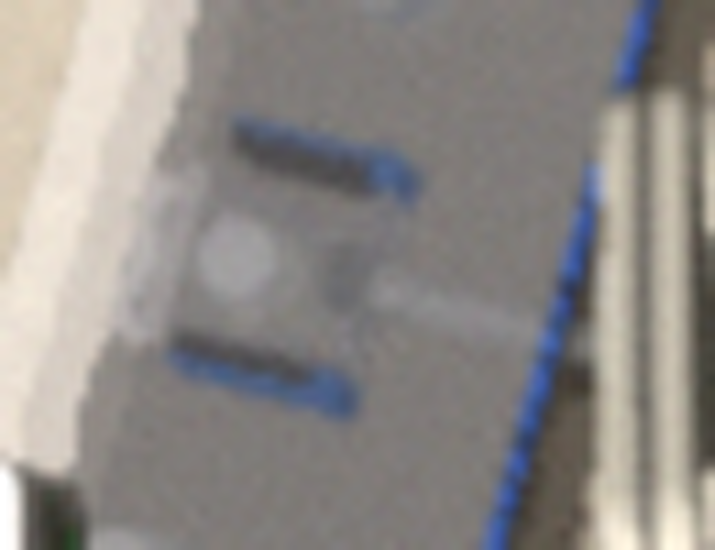

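Emit:
move_arm([
  [-0.5,-2,0,0,-0.14],
  [-2,-1.7,0,0,-0.14],
  [-3.7,-1.2,0,0,-0.14],
  [-3.7,-1.2,0,0,-0.14],
  [-3.7,-1.2,0,0,-0.14],
])

```text
t: 11.38
ee_pos: [576.4, 107.7, 9.4]
orientation: [1.392, 1.077, -1.395]
ft_force: [1.0, -0.1, -2.7]
width: 50.3
```

```bash
python3 st.py 9;python3 - <<'E'
import cv2
b=cv2.imread('pics/top9.png')
cv2.imwrite('pics/t9c.png',cv2.resize(cv2.convertScaleAbs(b[165:215,150:215],alpha=2.2,beta=-40),None,fx=11,fy=11,interpolation=2))
E
```

```text
t 11.375 pos [576.4 107.7   9.4] n -199.6 r -0.7 yaw -14.56 f n,r,z 0.2 -0.97 -2.72 w 50.31 M [-0.13  0.1   0.01]
```

View pics/t9c.png

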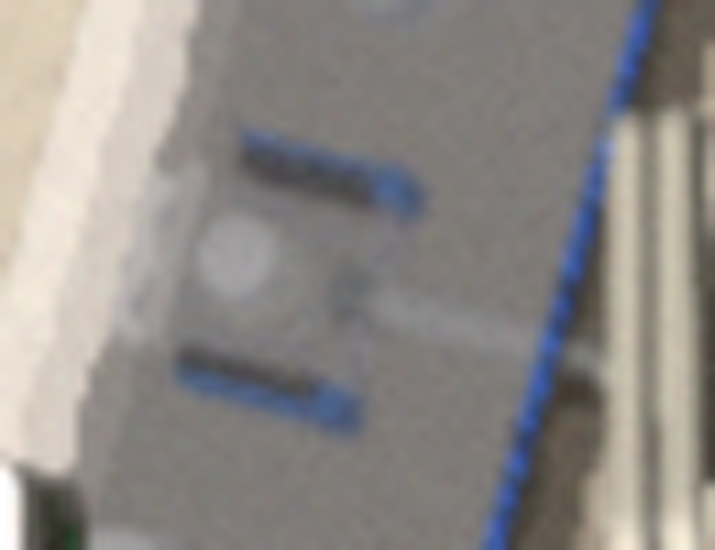

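```bash
python3 - <<'E'
from h import *
C=cam('top')
g=lambda u,v:(150+u/11-.45,165+v/11-.45)
n=np.array([.2504,.9681]);r=np.array([-n[1],n[0]]);v=onz(C,[g(238,257)],60)[0,:2];print(v)
for nm,a,z in(('rear',[(412,185),(352,420)],40),('tips',[(243,135),(180,367)],40),('tips inner',[(243,160),(185,350)],40),('shaft',[(385,302),(590,357)],26),('clip plate ends',[(190,170),(145,340)],50),('block',[(330,275),(350,300)],30)):
    a=onz(C,[g(*x) for x in a],z)[:,:2];print(nm,np.c_[(a-v)@n,(a-v)@r].round(1),((a-v)@r).mean().round(1))
E
```

```text
[627.68110775 301.4138281 ]
rear [[-32.7 -30.5]
 [-34.2  30.3]] -0.1
tips [[ 11.8 -32.2]
 [ 11.1  28.2]] -2.0
tips inner [[ 10.1 -26.1]
 [ 11.   23.8]] -1.1
shaft [[-31.4  -1.8]
 [-85.2  -1.3]] -1.5
clip plate ends [[ 19.9 -19.1]
 [ 19.   24.7]] 2.8
block [[-16.9  -4.5]
 [-23.5   0.3]] -2.1
```

Emit:
move_arm([
  [-1,0.3,0,0,-0.14],
  [-0.7,1.3,0,0,-0.14],
  [-0.5,2.2,0,0,-0.14],
  [-0.2,3.2,0,0,-0.14],
  [-0.2,3.2,0,0,-0.14],
])

```text
t: 12.1
ee_pos: [576.3, 111.0, 9.4]
orientation: [1.393, 1.077, -1.395]
ft_force: [-0.7, -0.4, -2.8]
width: 50.1
```

```bash
python3 st.py
```

```text
t 12.1 pos [576.3 111.    9.4] n -196.5 r 0.2 yaw -14.56 f n,r,z -0.53 0.58 -2.83 w 50.11 M [-0.09  0.12  0.  ]
```

Emit:
move_arm([
  [0.25,1,0,0,-0.14],
  [0.5,2,0,0,-0.14],
  [0.5,2,0,0,-0.14],
])

```text
t: 12.48
ee_pos: [576.8, 113.1, 9.4]
orientation: [1.392, 1.077, -1.395]
ft_force: [0.4, 0.9, -3.0]
width: 50.3
```

Emit:
move_arm([
  [0.1,0.5,0,0,-0.14],
  [0.25,1,0,0,-0.14],
  [0.25,1,0,0,-0.14],
])

```text
t: 12.85
ee_pos: [577.1, 114.1, 9.4]
orientation: [1.392, 1.077, -1.395]
ft_force: [0.2, 0.3, -1.9]
width: 50.2
```

```bash
python3 st.py
```

```text
t 12.85 pos [577.1 114.1   9.4] n -193.3 r 0.2 yaw -14.56 f n,r,z 0.36 -0.14 -1.94 w 50.23 M [-0.14  0.1  -0.01]
```

Emit:
move_arm([
  [0.1,0.5,0,0,-0.14],
  [0.25,1,0,0,-0.14],
  [0.25,1,0,0,-0.14],
])

```text
t: 13.22
ee_pos: [577.3, 115.0, 9.3]
orientation: [1.392, 1.077, -1.395]
ft_force: [-0.0, -0.9, -2.4]
width: 50.0
```

Emit:
move_arm([
  [0.1,0.4,0,0,-0.14],
  [0.2,0.7,0,0,-0.14],
  [0.2,0.7,0,0,-0.14],
])

```text
t: 13.6
ee_pos: [577.0, 115.1, 9.2]
orientation: [1.391, 1.077, -1.396]
ft_force: [-0.7, -5.3, -1.7]
width: 50.4
```

Emit:
move_arm([
  [-0.1,-0.3,0,0,-0.14],
  [-0.1,-0.3,0,0,-0.14],
])

```text
t: 13.85
ee_pos: [577.2, 115.0, 9.3]
orientation: [1.392, 1.077, -1.396]
ft_force: [0.3, -2.2, -1.6]
width: 50.3
```

```bash
python3 st.py 10;python3 - <<'E'
import cv2
b=cv2.imread('pics/top10.png')
cv2.imwrite('pics/t10c.png',cv2.resize(cv2.convertScaleAbs(b[165:215,150:215],alpha=2.2,beta=-40),None,fx=11,fy=11,interpolation=2))
b=cv2.imread('pics/side10.png')
cv2.imwrite('pics/s10c.png',cv2.resize(cv2.convertScaleAbs(b[260:340,185:285],alpha=2.2,beta=-40),None,fx=7,fy=7,interpolation=2))
E
```

```text
t 13.85 pos [577.2 115.    9.3] n -192.4 r 0.4 yaw -14.56 f n,r,z -2.09 -0.86 -1.65 w 50.32 M [-0.27  0.08 -0.06]
```

View pics/t10c.png

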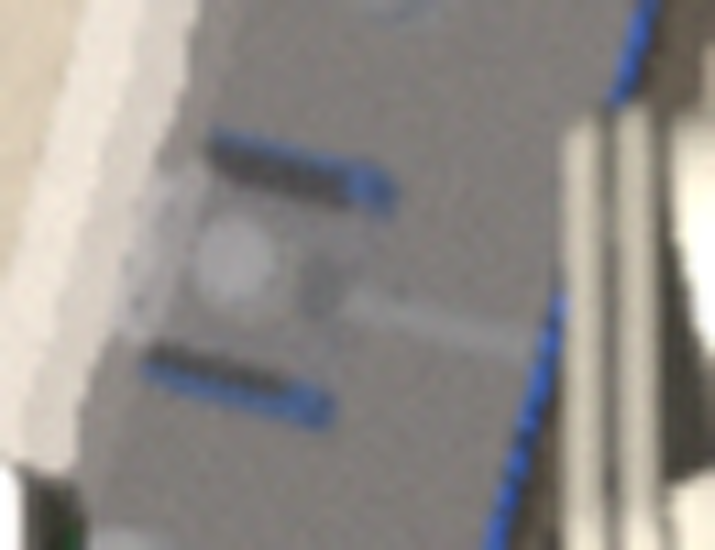

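View pics/s10c.png

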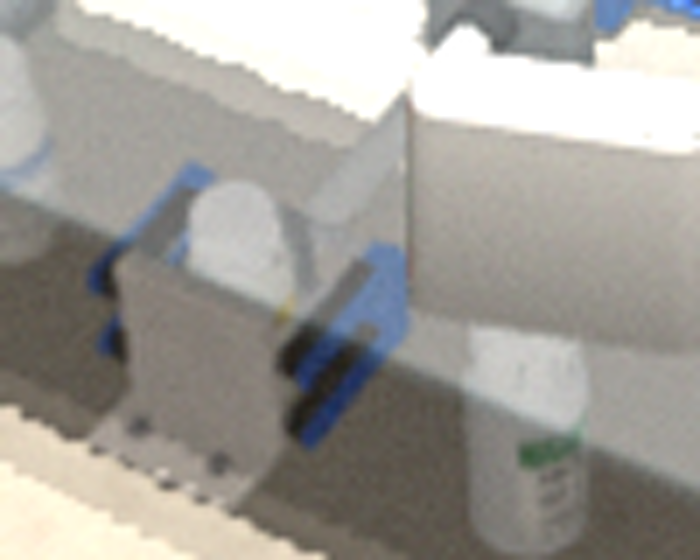

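Emit:
move_arm([
  [0.4,-0.3,0,0,-0.114],
  [0.9,-0.4,0,0,-0.091],
  [1.4,-0.5,0,0,-0.068],
  [1.9,-0.65,0,0,-0.045],
  [2.4,-0.8,0,0,-0.023],
  [2.9,-0.95,0,0,0],
  [3.4,-1.1,0,0,0.023],
  [3.9,-1.2,0,0,0.045],
  [3.9,-1.2,0,0,0.045],
])

```text
t: 15.08
ee_pos: [580.0, 114.2, 9.2]
orientation: [1.39, 1.079, -1.396]
ft_force: [-5.0, 4.4, 2.6]
width: 47.5
```

```bash
python3 st.py 11;python3 - <<'E'
import cv2
b=cv2.imread('pics/top11.png')
cv2.imwrite('pics/t11c.png',cv2.resize(cv2.convertScaleAbs(b[165:215,150:215],alpha=2.2,beta=-40),None,fx=11,fy=11,interpolation=2))
b=cv2.imread('pics/side11.png')
cv2.imwrite('pics/s11c.png',cv2.resize(cv2.convertScaleAbs(b[260:340,185:285],alpha=2.2,beta=-40),None,fx=7,fy=7,interpolation=2))
E
```

```text
t 15.075 pos [580.  114.2   9.2] n -192.4 r -2.6 yaw -14.49 f n,r,z 3.0 5.9 2.65 w 47.46 M [0.82 1.14 0.55]
```

View pics/t11c.png

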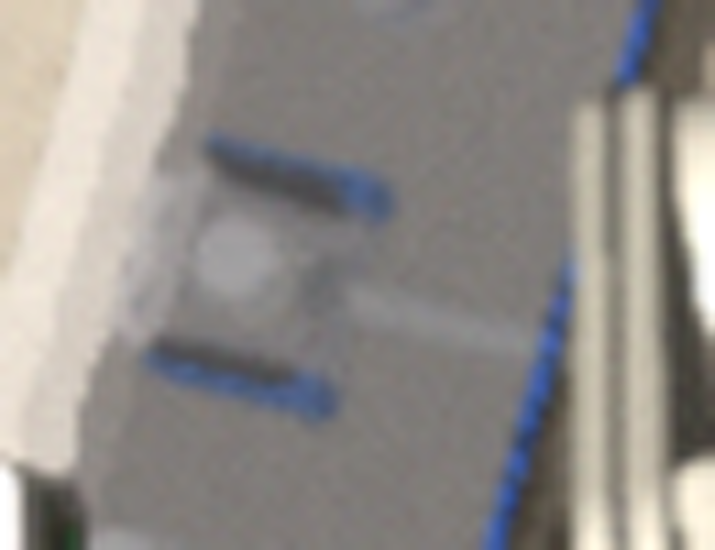

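View pics/s11c.png

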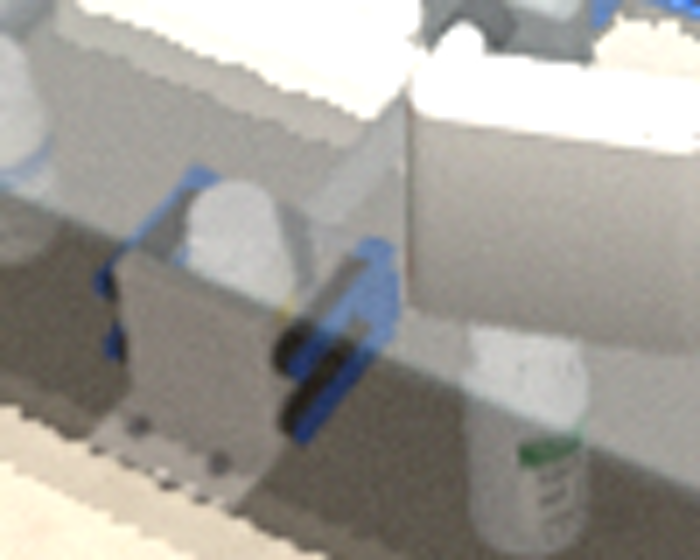

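Emit:
move_arm([
  [-0.8,0.2,0,0,0.045],
  [-0.8,0.2,0,0,0.045],
  [-0.8,0.2,0,0,0.045],
])

```text
t: 15.55
ee_pos: [579.4, 114.4, 9.3]
orientation: [1.39, 1.079, -1.396]
ft_force: [-1.7, 1.4, -0.2]
width: 47.5
```

```bash
python3 st.py
```

```text
t 15.55 pos [579.4 114.4   9.3] n -192.4 r -1.9 yaw -14.5 f n,r,z 0.92 2.0 -0.22 w 47.49 M [0.31 0.51 0.2 ]
```

Emit:
move_arm([
  [0,0,0,0,0.07],
  [0,0,0,0,0.09],
  [0,0,0,0,0.1],
  [0,0,0,0,0.1],
])

```text
t: 16.05
ee_pos: [579.4, 114.4, 9.3]
orientation: [1.39, 1.079, -1.396]
ft_force: [-0.6, 1.9, 1.0]
width: 47.7
```

```bash
python3 st.py
```

```text
t 16.05 pos [579.4 114.4   9.3] n -192.4 r -1.9 yaw -14.5 f n,r,z 1.74 1.02 0.98 w 47.69 M [0.27 0.55 0.29]
```

```bash
python3 - <<'E'
from h import *
im=get_image('side');cv2.imwrite('pics/side12.png',im)
cv2.imwrite('pics/s12c.png',cv2.resize(cv2.convertScaleAbs(im[278:328,192:246],alpha=2.6,beta=-60),None,fx=14,fy=12,interpolation=2))
S=cam('side')
n=np.array([.2504,.9681]);r=np.array([-n[1],n[0]]);v=np.array([626.5,300.8])
for nm,N,Rr in(('L tip',17,27),('L rear',-29,27),('R tip',17,-27),('R rear',-29,-27)):
    for z in (8.5,16.5,31.5,39.5):
        p=proj(S,[[*(v+n*N+r*Rr),z]])[0];print(nm,z,p.round(1),((p[0]-192+.5)*14).round(),((p[1]-278+.5)*12).round())
for nm,N,Rr,z in(('plate top L',17,22,50),('plate top R',17,-22,50),('plate bot L',17,22,0),('plate bot R',17,-22,0)):
    p=proj(S,[[*(v+n*N+r*Rr),z]])[0];print(nm,((p[0]-192+.5)*14).round(),((p[1]-278+.5)*12).round())
E
```

```text
L tip 8.5 [227.  322.1] 497.0 535.0
L tip 16.5 [226.7 319. ] 493.0 498.0
L tip 31.5 [226.1 313.2] 484.0 428.0
L tip 39.5 [225.8 310. ] 480.0 390.0
L rear 8.5 [241.1 304.2] 695.0 320.0
L rear 16.5 [240.9 301.1] 692.0 283.0
L rear 31.5 [240.5 295.3] 686.0 214.0
L rear 39.5 [240.3 292.1] 683.0 176.0
R tip 8.5 [201.5 310.6] 140.0 397.0
R tip 16.5 [201.  307.5] 134.0 360.0
R tip 31.5 [200.1 301.7] 121.0 290.0
R tip 39.5 [199.6 298.5] 113.0 252.0
R rear 8.5 [216.4 293.7] 348.0 195.0
R rear 16.5 [216.  290.7] 343.0 158.0
R rear 31.5 [215.3 284.9] 333.0 89.0
R rear 39.5 [214.9 281.8] 328.0 51.0
plate top L 438.0 326.0
plate top R 137.0 214.0
plate bot L 468.0 560.0
plate bot R 180.0 447.0
```

View pics/s12c.png

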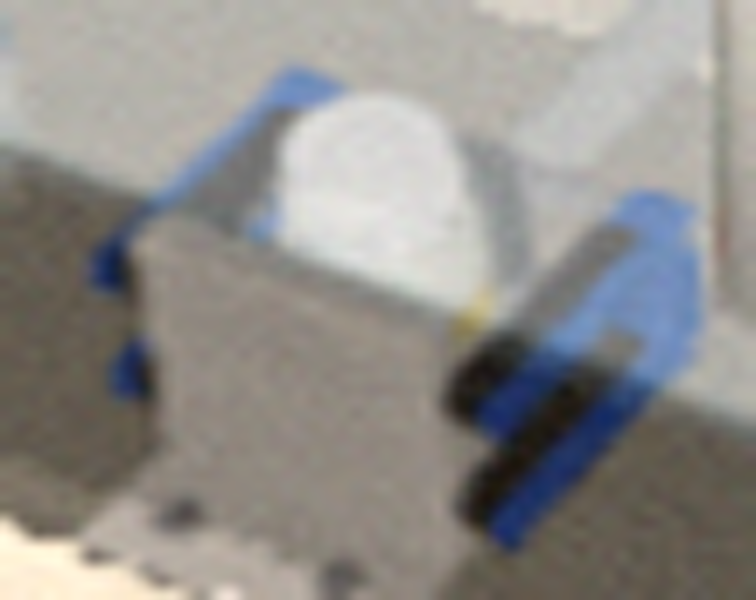

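Emit:
move_arm([
  [0,0,0,0,-0.1],
  [0,0,0,0,-0.12],
  [-0.5,-2,0.2,0,-0.12],
  [-1,-4,0.2,0,-0.12],
  [-1.5,-5.8,0.2,0,-0.12],
  [-1.5,-5.8,0.2,0,-0.12],
])

```text
t: 16.85
ee_pos: [578.2, 108.3, 9.5]
orientation: [1.391, 1.078, -1.396]
ft_force: [-0.3, -0.2, -2.5]
width: 49.6
```

```bash
python3 st.py
```

```text
t 16.85 pos [578.2 108.3   9.5] n -198.6 r -2.3 yaw -14.54 f n,r,z -0.3 0.21 -2.46 w 49.57 M [-0.09  0.09  0.01]
```

Emit:
move_arm([
  [0,0,0,0,-0.08],
  [0,0,0,0,-0.05],
  [0.3,-0.1,0,0,-0.03],
  [0.8,-0.2,0,0,0],
  [1.2,-0.3,0,0,0.02],
  [1.4,-0.4,0,0,0.03],
  [1.4,-0.4,0,0,0.03],
])

```text
t: 17.73
ee_pos: [579.6, 107.9, 9.5]
orientation: [1.391, 1.078, -1.396]
ft_force: [-0.2, 0.0, -3.5]
width: 43.0
```

```bash
python3 st.py
```

```text
t 17.725 pos [579.6 107.9   9.5] n -198.7 r -3.8 yaw -14.55 f n,r,z -0.01 0.16 -3.55 w 42.98 M [-0.08  0.13 -0.04]
```

```bash
python3 st.py 13;python3 - <<'E'
from h import *
b=cv2.imread('pics/top13.png')
cv2.imwrite('pics/t13c.png',cv2.resize(cv2.convertScaleAbs(b[165:215,150:215],alpha=2.2,beta=-40),None,fx=11,fy=11,interpolation=2))
b=cv2.imread('pics/side13.png')
cv2.imwrite('pics/s13c.png',cv2.resize(cv2.convertScaleAbs(b[278:328,192:246],alpha=2.6,beta=-60),None,fx=14,fy=12,interpolation=2))
E
```

```text
t 17.725 pos [579.6 107.9   9.5] n -198.7 r -3.8 yaw -14.55 f n,r,z -0.01 0.16 -3.55 w 42.98 M [-0.08  0.13 -0.04]
```

View pics/t13c.png

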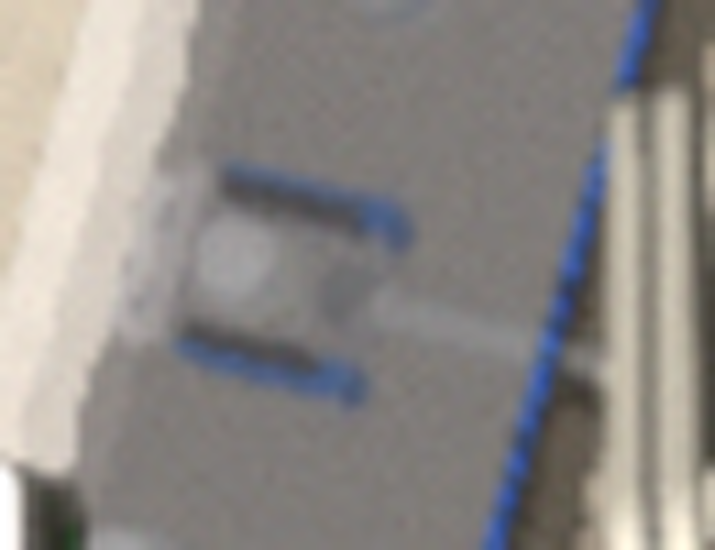

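View pics/s13c.png

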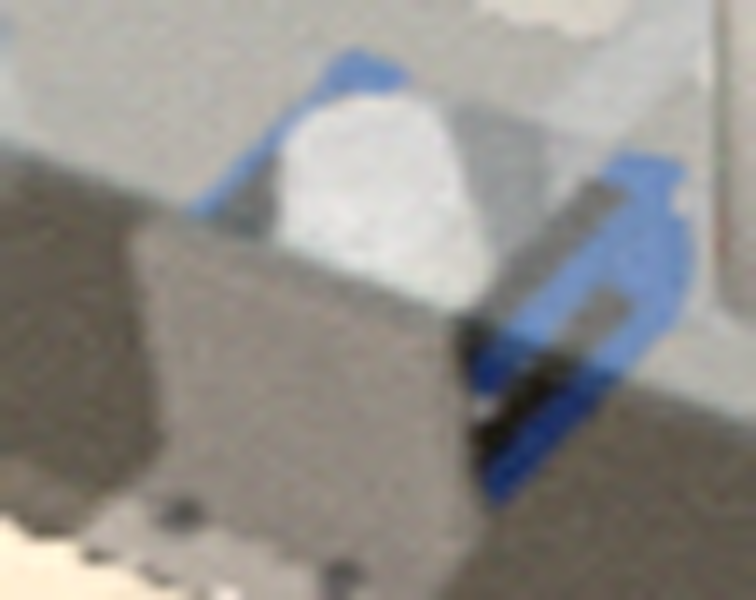

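```bash
python3 - <<'E'
from h import *
C=cam('top')
g=lambda u,v:(150+u/11-.45,165+v/11-.45)
n=np.array([.2504,.9681]);r=np.array([-n[1],n[0]]);v=onz(C,[g(236,257)],60)[0,:2];print(v)
for nm,a,z in(('rear',[(402,215),(358,395)],40),('tips',[(228,163),(180,347)],40),('inner',[(300,220),(255,335)],36),('shaft',[(385,302),(590,357)],26)):
    a=onz(C,[g(*x) for x in a],z)[:,:2];print(nm,np.c_[(a-v)@n,(a-v)@r].round(1),((a-v)@r).mean().round(1))
E
```

```text
[627.68152456 301.90839889]
rear [[-32.8 -22.7]
 [-34.4  23.7]] 0.5
tips [[ 13.  -24.5]
 [ 12.   23.3]] -0.6
inner [[ -7.5 -15.6]
 [ -4.5  15.3]] -0.1
shaft [[-31.8  -1.9]
 [-85.7  -1.4]] -1.7
```

Emit:
move_arm([
  [0.25,0,0,0,0.045],
  [0.5,-0.1,0,0,0.055],
  [0.5,-0.1,0,0,0.055],
])

```text
t: 18.2
ee_pos: [580.1, 107.8, 9.5]
orientation: [1.391, 1.078, -1.396]
ft_force: [-0.3, -0.5, -1.3]
width: 41.7
```

```bash
python3 st.py
```

```text
t 18.2 pos [580.1 107.8   9.5] n -198.7 r -4.3 yaw -14.55 f n,r,z -0.6 0.2 -1.32 w 41.66 M [-0.12  0.05  0.01]
```

Emit:
move_arm([
  [0.25,0,0,0,0.065],
  [0.4,-0.1,0,0,0.075],
  [0.4,-0.1,0,0,0.075],
  [0.4,-0.1,0,0,0.075],
])

```text
t: 18.7
ee_pos: [580.5, 107.7, 9.5]
orientation: [1.391, 1.078, -1.396]
ft_force: [-0.4, 0.5, -2.4]
width: 40.7
```

```bash
python3 st.py
```

```text
t 18.7 pos [580.5 107.7   9.5] n -198.7 r -4.7 yaw -14.55 f n,r,z 0.4 0.56 -2.36 w 40.73 M [-0.12  0.1   0.03]
```

Emit:
move_arm([
  [0.15,0,0,0,0.085],
  [0.3,-0.1,0,0,0.095],
  [0.3,-0.1,0,0,0.095],
  [0.3,-0.1,0,0,0.095],
])

```text
t: 19.2
ee_pos: [580.8, 107.6, 9.5]
orientation: [1.391, 1.078, -1.396]
ft_force: [-0.6, 0.0, -2.7]
width: 39.9
```

```bash
python3 st.py
```

```text
t 19.2 pos [580.8 107.6   9.5] n -198.7 r -5.0 yaw -14.55 f n,r,z -0.12 0.61 -2.72 w 39.93 M [-0.05  0.09  0.04]
```

Emit:
move_arm([
  [0.15,0,0,0,0.105],
  [0.3,-0.1,0,0,0.115],
  [0.3,-0.1,0,0,0.12],
  [0.3,-0.1,0,0,0.12],
])

```text
t: 19.7
ee_pos: [581.1, 107.5, 9.5]
orientation: [1.391, 1.078, -1.396]
ft_force: [-0.0, 1.0, -1.9]
width: 39.2
```

```bash
python3 st.py
```

```text
t 19.7 pos [581.1 107.5   9.5] n -198.7 r -5.3 yaw -14.55 f n,r,z 0.94 0.28 -1.9 w 39.19 M [-0.03  0.14  0.07]
```

Emit:
move_arm([
  [0,0,0,0,0.13],
  [0,0,0,0,0.14],
  [0,0,0,0,0.15],
  [0,0,0,0,0.15],
])

```text
t: 20.2
ee_pos: [581.1, 107.5, 9.5]
orientation: [1.391, 1.078, -1.396]
ft_force: [0.9, 0.3, -1.2]
width: 39.3
```

```bash
python3 st.py 14;python3 - <<'E'
from h import *
b=cv2.imread('pics/top14.png')
cv2.imwrite('pics/t14c.png',cv2.resize(cv2.convertScaleAbs(b[165:215,150:215],alpha=2.2,beta=-40),None,fx=11,fy=11,interpolation=2))
E
```

```text
t 20.2 pos [581.1 107.5   9.5] n -198.7 r -5.3 yaw -14.55 f n,r,z 0.5 -0.82 -1.19 w 39.33 M [-0.08  0.12  0.02]
```

View pics/t14c.png

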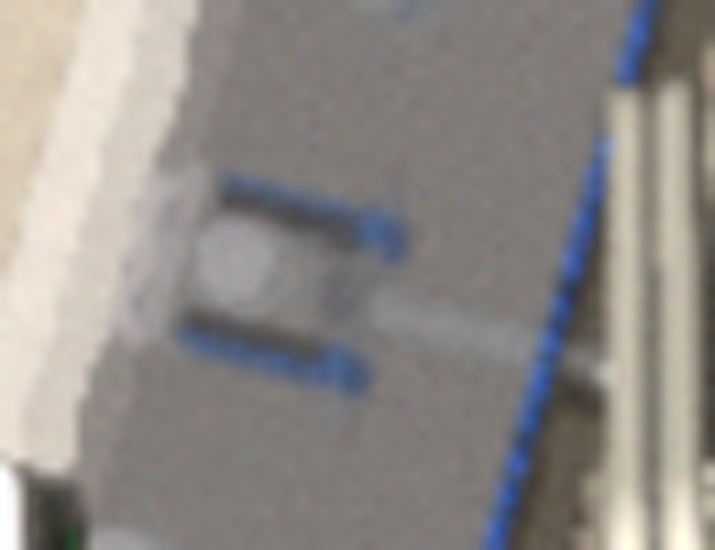

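Emit:
move_arm([
  [0,0,0,0,0.2],
  [0,0,0,0,0.2],
  [-0.5,-2,0,0,0.2],
  [-1,-3.9,0,0,0.2],
  [-1.5,-5.8,0,0,0.2],
  [-2,-7.7,0,0,0.2],
  [-2.5,-9.7,0,0,0.2],
  [-2.5,-9.7,0,0,0.2],
])

```text
t: 21.3
ee_pos: [578.2, 97.1, 9.4]
orientation: [1.39, 1.078, -1.397]
ft_force: [0.1, -1.8, -2.1]
width: 39.1
```

```bash
python3 st.py 15;python3 - <<'E'
from h import *
b=cv2.imread('pics/top15.png')
cv2.imwrite('pics/t15c.png',cv2.resize(cv2.convertScaleAbs(b[165:215,150:215],alpha=2.2,beta=-40),None,fx=11,fy=11,interpolation=2))
E
```

```text
t 21.3 pos [578.2  97.1   9.4] n -209.5 r -5.1 yaw -14.55 f n,r,z -1.73 -0.5 -2.1 w 39.06 M [-0.4   0.11 -0.03]
```

View pics/t15c.png

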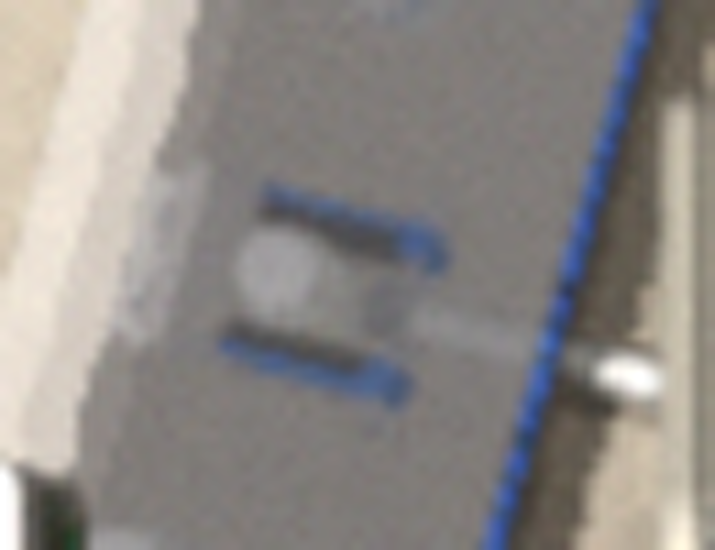

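Emit:
move_arm([
  [-0.7,-2.9,0,0,0.2],
  [-1.7,-6.8,0,0,0.2],
  [-3,-11.6,0,0,0.2],
  [-4.5,-17.4,0,0,0.2],
  [-6,-23.2,0,0,0.2],
  [-7.5,-29,0,0,0.2],
  [-9,-34.8,0,0,0.2],
  [-10.5,-40.6,0,0,0.2],
  [-12,-46.4,0,0,0.2],
  [-13.5,-52.2,0,0,0.2],
  [-14.5,-56,0,0,0.2],
  [-14.5,-56,0,0,0.2],
])

```text
t: 22.9
ee_pos: [563.6, 40.8, 9.4]
orientation: [1.39, 1.078, -1.398]
ft_force: [3.5, -1.2, -2.3]
width: 39.2
```

```bash
python3 st.py 16
```

```text
t 22.9 pos [563.6  40.8   9.4] n -267.7 r -5.1 yaw -14.57 f n,r,z -0.28 -3.68 -2.3 w 39.18 M [-0.18 -0.29 -0.01]
```

View pics/s16.png

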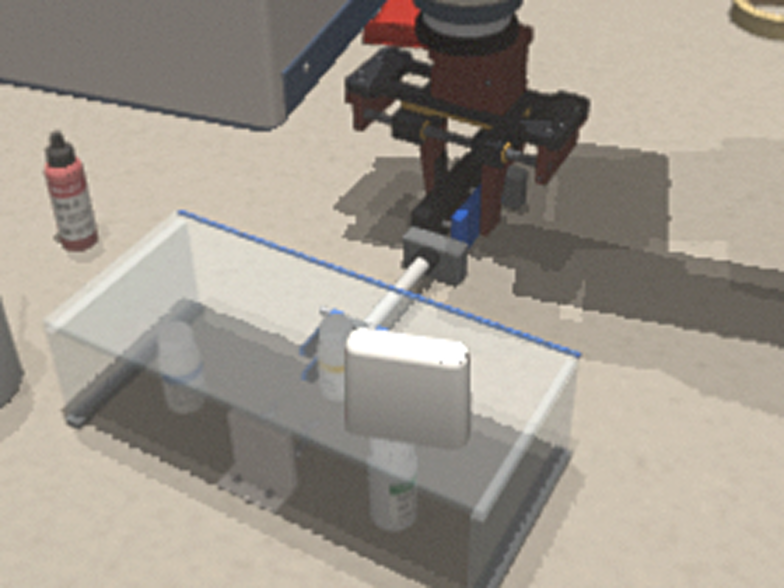

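Emit:
move_arm([
  [-0.7,-2.9,0,0,0.2],
  [-1.7,-6.8,0,0,0.2],
  [-3,-11.6,0,0,0.2],
  [-4.5,-17.4,0,0,0.2],
  [-6,-23.2,0,0,0.2],
  [-7.5,-29,0,0,0.2],
  [-9,-34.8,0,0,0.2],
  [-10.5,-40.6,0,0,0.2],
  [-12,-46.4,0,0,0.2],
  [-13.5,-52.2,0,0,0.2],
  [-15,-58,0,0,0.2],
  [-16.5,-64,0,0,0.2],
])

```text
t: 24.5
ee_pos: [547.1, -23.3, 9.4]
orientation: [1.39, 1.078, -1.398]
ft_force: [-1.8, 1.2, -2.0]
width: 39.2
```

Emit:
move_arm([
  [-1,-3.9,0,0,0.2],
  [-2,-7.7,0,0,0.2],
  [-2.5,-9.7,0,0,0.2],
  [-2.5,-9.7,0,0,0.2],
  [-2.5,-9.7,0,0,0.2],
])

```text
t: 25.12
ee_pos: [544.6, -33.0, 9.4]
orientation: [1.39, 1.078, -1.398]
ft_force: [1.7, -0.0, -1.4]
width: 39.1
```

```bash
python3 st.py 17
```

```text
t 25.125 pos [544.6 -33.    9.4] n -343.9 r -5.2 yaw -14.55 f n,r,z 0.41 -1.67 -1.35 w 39.09 M [-0.19 -0.3  -0.03]
```

View pics/s17.png

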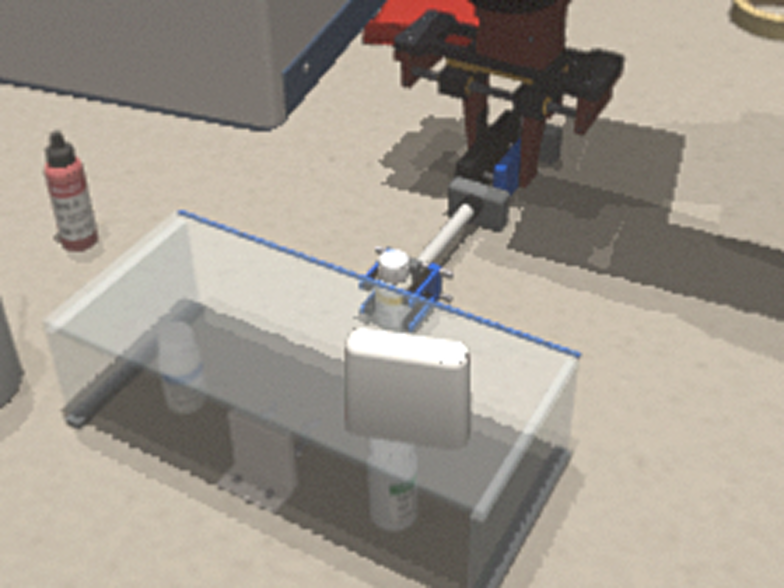

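View pics/t17.png

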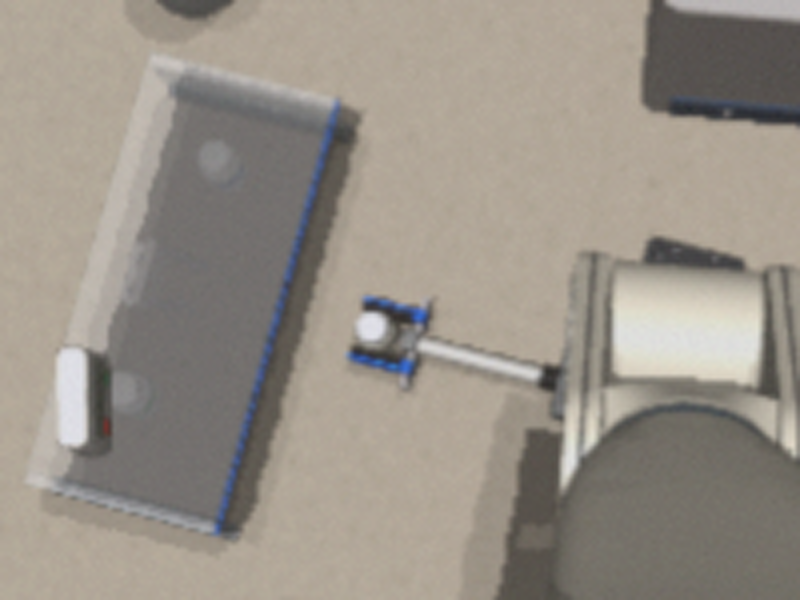

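Emit:
move_arm([
  [0,0,-0.3,0,0.2],
  [0,0,-0.3,0,0.12],
  [0,0,-0.3,0,0.08],
  [0,0,-0.3,0,0.04],
  [0,0,-0.3,0,0],
  [0,0,-0.3,0,-0.05],
  [0,0,-0.3,0,-0.1],
  [0,0,-0.3,0,-0.15],
  [0,0,-0.3,0,-0.2],
  [0,0,-0.3,0,-0.25],
  [0,0,-0.3,0,-0.4],
  [0,0,-0.3,0,-0.6],
])

```text
t: 26.72
ee_pos: [544.8, -33.0, 9.1]
orientation: [1.39, 1.078, -1.397]
ft_force: [0.2, -0.8, 0.4]
width: 67.7
```

Emit:
move_arm([
  [0,0,0,0,-0.8],
  [0,0,0,0,-0.8],
  [0,0,0,0,-0.8],
])

```text
t: 27.1
ee_pos: [544.8, -33.0, 9.1]
orientation: [1.39, 1.078, -1.397]
ft_force: [-0.1, -0.2, -0.6]
width: 79.2
```

```bash
python3 st.py 18; python3 -c "
from h import *
cv2.imwrite('pics/w18.png',cv2.convertScaleAbs(get_image('wrist'),alpha=1.5))"
```

```text
t 27.1 pos [544.8 -33.    9.1] n -343.8 r -5.4 yaw -14.54 f n,r,z -0.2 0.08 -0.62 w 79.15 M [-0.05  0.03  0.03]
```

View pics/t18.png

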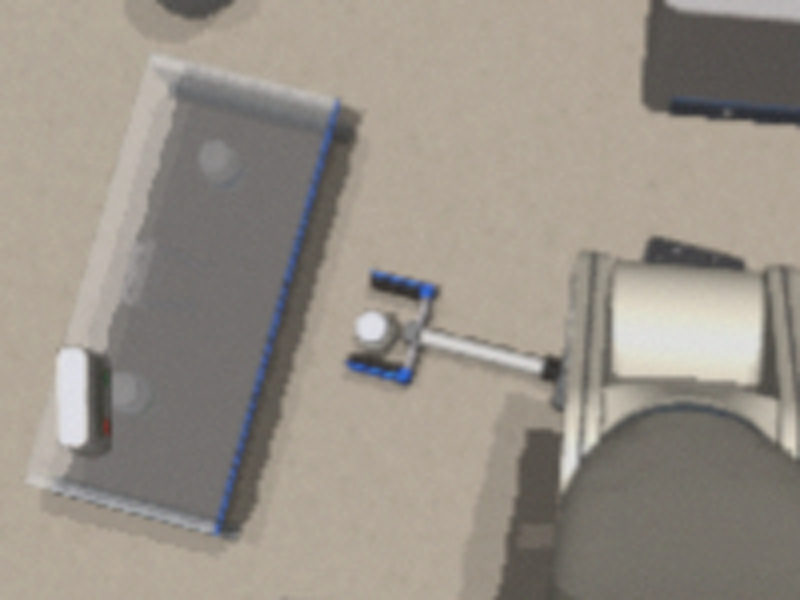

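View pics/w18.png

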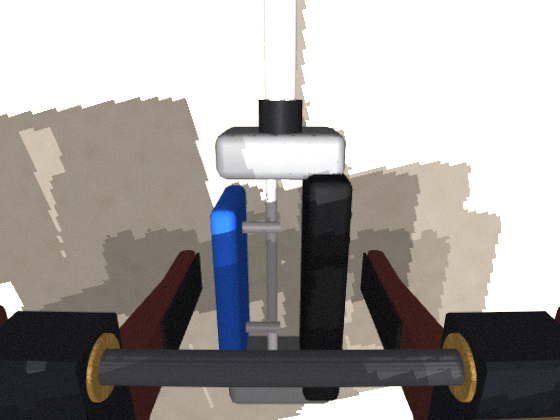

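Jaws sprung open, the vial stands, fingers are clear on both sides. Retract straight up.

Emit:
move_arm([
  [0,0,0,0,-1],
  [0,0,10,0,-1],
  [0,0,30,0,-1],
  [0,0,60,0,-1],
  [0,0,100,0,-1],
  [0,-30,150,0,-1],
  [0,-60,180,0,-1],
  [0,-60,180,0,-1],
])

```text
t: 28.25
ee_pos: [546.5, -94.6, 192.3]
orientation: [1.394, 1.071, -1.394]
ft_force: [-0.6, -0.1, 0.0]
width: 87.8
```

```bash
python3 st.py 19; python3 -c "
from h import *
cv2.imwrite('pics/w19.png',cv2.convertScaleAbs(get_image('wrist'),alpha=1.5))"
```

```text
t 28.25 pos [546.5 -94.6 192.3] n -403.1 r -22.4 yaw -14.67 f n,r,z -0.28 0.52 0.05 w 87.85 M [-0.11  0.11  0.02]
```

View pics/s19.png

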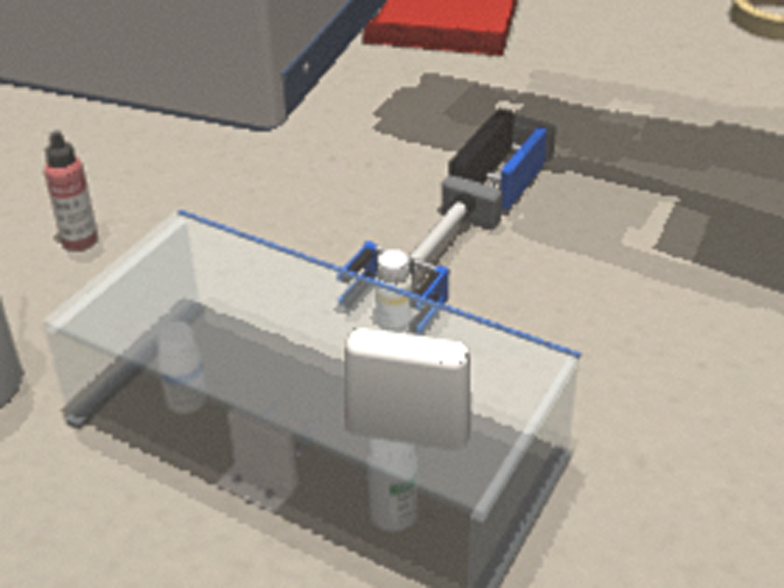

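View pics/w19.png

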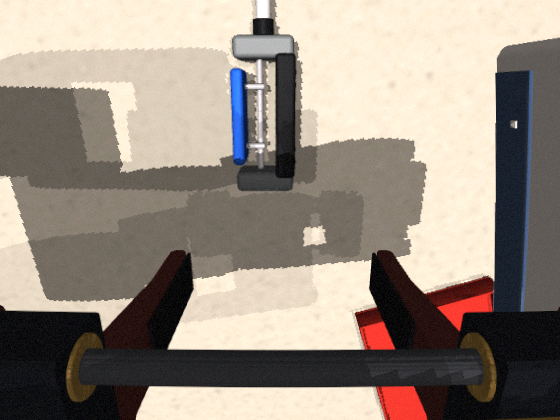

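Reacher lies flat, jaws open, vial upright in front of the riser, other vials unmoved, and the arm is clear.

```bash
python3 - <<'E'
from h import *
C=cam('top');v=onz(C,[(130+371/4-.4,120+329/4-.4)],60)[0,:2];n=np.array([.2504,.9681])
print('vial now',v,'in front of edge by',-(v-np.array([625.7,301.2]))@n-85)
print(ctrl.close_job())
E
```

```text
vial now [589.61577832 162.26086255] in front of edge by 58.54246807868256
the job is handed in; nothing more can be done
None
```

The job is handed in at 28.3 s of 53 s, and every step looked complete. The reacher's jaws gripped the yellow-banded vial in the clip and pulled it free. They drew it upright to about 58 mm in front of the riser's edge. The reacher was then laid flat and released.

**Last checks:**
- The final pictures show the vial upright and the reacher lying flat with its jaws sprung open.
- The other two vials look unmoved. That is by eye; I did not measure them.
- The robot is clear of everything, with tool forces at noise level.

**What went wrong on the way:**
- The stop plate touched something twice on the way in, at about 5.5 N each time: first the clip's front arms (as I read it), then the vial. The limit against the clip is 7 N, so the second was close.
- On the first squeeze the prong tips apparently caught the clip's back plate, so I opened the jaws, backed out 6 mm and squeezed again.

**What I could not check:** jaw forces are not measured directly. From the fixed 30 N grip I estimate about 8.5 N per jaw, under the 10 N limit.

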